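# Dry-clamp walnut staves in the assembly tray

### The arm

A 6-joint arm with a two-finger parallel gripper is mounted at the origin on the work surface. World frame = base frame: x ahead of the robot, y to its left, z up, the work surface at z = 0. Lengths are in mm, angles in degrees, forces in N, time in s.
With the tool pointing down it reaches from about 350 to 975 mm from the base axis. Payload 4.9 kg.
Tool frame: the origin (TCP) lies at the very end of the fingers, on their centre line; the grasp point (between the pads) lies 19 mm behind it; x points along the fingers, z is the direction in which the jaws open and shut, and the axes are right-handed (so a half turn about x gives the same grasp; the last joint's range is limited). The gripper opens to 85 mm and grips with 20 to 120 N. Pads are 22 mm wide; open, the fingers measure 114 mm over their backs; the gripper's body (76 mm by 85 mm) begins 54 mm behind the grasp point. The pads swing forward as they close: fully open they stand 13 mm farther back than shut.
Start: joints at [63.025, 3.019, 92.412, -0, 84.569, -6.818], TCP at [215.356, 586.705, 231.304] pointing down, gripper open.
Joint ranges: [-172.51, 172.51], [-57.92, 126.97], [3.15, 148.05], [-58.71, 238.71], [5.1, 150.11], [-179.66, 179.66]. Speed limits (degrees/s): [147.25, 147.25, 180, 180, 180, 180].

### API

Orientations are given as a 3x3 rotation matrix whose columns are the frame's x, y, z axes.
In Python, from plant import ctrl gives the robot as it stands. The module is installed in compiled form; this text tells all that it offers.
- The arm moves only by the tool arm_command, never from a script. Its argument "plan" is a list of rows, each a list of 7 numbers: the shift along the tool's x, y, z in units of 60 mm (1.0 is 60 mm), then the turn, a rotation vector about the tool's x, y, z in units of 8 degrees (1.0 is 8 degrees), then the finger opening in mm, from 0 to 85.4. A call has 1 to 8 rows; each row is the pose to reach, as a shift and turn from the pose measured when the call began, along the tool's axes at that moment; what a row does not reach only later rows make up. A row lasts 1/8 s, in which the tool goes at most 62.5 mm and 10.7 degrees, less where a joint would pass 70% of its speed; a pose out of reach is approached as far as the arm can. A call with a gripper value outside its range is refused whole. The fingers move at their own pace and stop on an object; "grip_force" is the grip in N (left out, the last holds). Time passes only in rows, so rows that repeat a pose let the fingers close. It gives the time, the measured TCP pose, the force and the opening at its end, in the units of the state.
- ctrl.get_obs(): the state, without advancing time (a new reading comes with each control period).
- ctrl.capture(name): name is "side" or "top" or "wrist"; returns the picture (384x512x3 uint8, blue, green, red); there is no depth.
- ctrl.camera_params(name): a dict with "fx", "fy", "cx", "cy" (pixels), "view" (4x4, takes a point from world to camera coordinates). Camera axes: x right, y down, z forward; pixel columns grow to the right and rows downward; lengths in mm; the calibration is good to about 2 mm. A picture is of the moment at which its call begins: read the wrist's pose just before it. camera_params takes no time and is no camera call; for the wrist camera it gives the pose at the moment of the call.
- ctrl.close_job(): hands the job in, once; it reports no verdict.
The state is a dict: "time": time; "joint_pos": joint angles; "qvel": joint speeds; "tau": joint torques, N m; "ee_pos": TCP position; "ee_rot": TCP orientation; "wrist_force": force on the tool from outside, world axes, zero at the start; "moment": the same for the moment, N m; "opening": finger opening in mm.
Only numpy, scipy, OpenCV 4.12 (cv2) and the standard library are available. Lean on these libraries where they do the work, as an engineer would, in place of code of your own. Each camera call takes 0.05 s, during which the arm holds its last target. There are 200 camera calls.

### The job

Set up the loose walnut staves for a carving blank: fold the tray's cover up until it stands upright, lay every stave from the bench flat in the tray's felt-lined bed, crosswise and side by side, then slide the stop along its rail until it packs the row tight against the fixed end. Flip the stop's cam lever down to clamp it there, and finally fold the cover fully down over the row. Leave the other things on the bench where they are.

Things in the scene. Friction and masses are not known exactly. Their poses are not given: they have to be found in the camera images.
- stave0: walnut stave, a plain dark wooden bar 100 x 36 x 36 mm, 0.11 kg, lying on the bench; two to four of stave0..stave3 are there, the others absent. Origin at its centre, x along its length
- stave1: walnut stave, a plain dark wooden bar 100 x 36 x 36 mm, 0.11 kg, lying on the bench; two to four of stave0..stave3 are there, the others absent. Origin at its centre, x along its length
- stave2: walnut stave, a plain dark wooden bar 100 x 36 x 36 mm, 0.11 kg, lying on the bench; two to four of stave0..stave3 are there, the others absent. Origin at its centre, x along its length
- stave3: walnut stave, a plain dark wooden bar 100 x 36 x 36 mm, 0.11 kg, lying on the bench; two to four of stave0..stave3 are there, the others absent. Origin at its centre, x along its length
- tray: fixed wooden tray, 166 x 375 mm, long side (its y) to the robot's left, its x away from the robot; origin at bench level under the bed. Felt bed x -58..58, y -160 (fixed end, wall 50 mm high)..180 mm, floor 12 mm above the bench. Front wall (x -58..-68) 30 mm high, back wall 56 mm. An aluminium rail outside the front wall (x -68..-98, 34 mm high) carries the stop
- tray_end (a point): point on the bed floor at the foot of the fixed end's inner face, in the middle of the bed's width (tray x 0, y -160, height 12 mm); axes as the tray's. The row starts here and grows to +y, 36 mm a stave
- stop (a joint): stop's slide along its rail (m): 0 = its face is 0.320 from the fixed end; grows towards the fixed end, to 0.262 (distance = 0.320 - value). Starts at 0 to 0.04; friction 2.5 N. Black carriage 44 x 50 mm, top 59 mm above the bench, on the rail; wooden fence 20 mm thick, 14 to 58 mm above the bench, reaching over the bed
- stop_face (a point): middle of the stop's front face (the face towards the fixed end), 36 mm above the bench; axes as the tray's
- lever (a joint): cam lever on top of the stop's carriage, axis along tray y. 0 = straight up (free), grows as its tip swings towards the robot (tray -x) and down; 1.57 = level, the end stop (clamped). Friction 0.12 N m (2 N at the grip); stays where left. Starts at 0 to 0.35
- lever_grip (a point): grip point on the black lever, 60 mm from its axis; the lever is 14 mm wide (tray y), 10 to 18 mm thick, ends 81 mm from the axis and can be pinched from above across its width, with the fingers closing along tray y, and the stop can be dragged by it
- lever_axis (a point): middle of the lever's hinge axis on the stop, 74 mm above the bench, at tray x -83 mm, 25 mm behind the stop's face (+y)
- cover (a joint): plywood cover 130 x 190 x 8 mm over the fixed-end part of the bed (tray y -170..20 mm), hinged along the tray's back edge. 0 = flat, fully down (underside 62 mm above the bench, clear of the staves); grows as the front edge lifts; 1.57 = upright, 1.75 = end stop. Stiff hinge (0.35 N m) that stays where left. Starts at 0 to 0.2
- cover_tab (a point): grip point on the dark wooden tab that sticks out of the cover's front edge, 22 mm wide (tray y) and 8 mm thick, 14 mm from its outer end, 156 mm from the hinge axis; pinched from above with the fingers closing along tray y it turns between the pads as the cover folds
- cover_hinge (a point): point on the cover's hinge axis (which runs along tray y) level with the tab, 66 mm above the bench, tray x +68 mm, y -145 mm
- mallet: bystander: round wooden carver's mallet standing on its head, 215 mm tall; leave alone
- glue: bystander: white glue bottle, 60 mm across, 160 mm tall; leave alone
- stone: bystander: grey sharpening stone 150 x 50 x 25 mm; leave alone
- square: bystander: try square, brass stock 120 mm and steel blade 150 mm; leave alone
- offcut: bystander: short walnut offcut 55 x 45 x 22 mm, not a stave; leave alone
- wax: bystander: low round wax tin, 60 mm across, 35 mm tall; leave alone
There are look-alikes about, which are no part of the job. What is shaped like the stave2 but green or purple is not meant. Leave any yellow look-alike of the stave1 alone.

How it is judged:
By the outcome, as a careful person would: the job done as asked, in the order asked, and still so for the second after the job is handed in, with the robot touching nothing.
Of stave0, stave1, stave2, stave3 only 2 to 4 are there at a start; the rules pass over those that are not, and their reading is None.
At some moment in a run one of stave0, stave1, stave2, stave3 may be knocked a few centimetres aside while the robot is not near it.
Once in a run the grip may slacken for a moment while it holds something.
It also fails if it takes over 210 s, if anything falls off the work surface, if the arm or the gripper's body presses on something with over 40 N, if the wrist force passes 120 N, or if a joint passes its speed limit or range.

## Working session

There is one attempt and no reset: what is moved stays moved. The work goes in short steps, Python scripts to look and compute and a tool call to move; the robot and the scene stay as the last step left them, time stands still between calls to the robot, and variables do not carry over. Pictures are saved under pics/ and viewed, about 12 in all and at most 16, crops included, and the job is handed in when it is done.

Besides the shell and the picture viewer there is one more tool, called after "Request:" as name([rows], argument=value, ...), one row to a line, values as JSON. arm_command: Moves the arm, as the interface text tells. Its arguments: {"type":"object","properties":{"plan":{"type":"array"},"grip_force":{"type":"number"}},"required":["plan"]}

```bash
mkdir -p pics && ls && python3 - <<'E'
from plant import ctrl
import cv2,numpy as np
o=ctrl.get_obs();print(o)
for n in("top","side"):
    im=ctrl.capture(n);cv2.imwrite(f"pics/{n}0.png",im)
    c=ctrl.camera_params(n);print(n,c)
E
```

```text
pics
{'time': 0.0, 'joint_pos': array([ 6.30259066e+01,  3.05732443e+00,  9.24919604e+01, -9.21083823e-04,
        8.45666980e+01, -6.81714099e+00]), 'qvel': array([-0.04256457, -0.00235667,  0.01940148,  0.03769309, -0.03031714,
       -0.01983321]), 'tau': array([ 4.06597937e-04, -3.93671250e+01, -3.70182967e+01, -1.88840193e-05,
        7.09085914e-03, -1.53644470e-05]), 'ee_pos': array([215.08384015, 586.1729347 , 230.06366174]), 'ee_rot': array([[-9.03926101e-04, -9.38752616e-01,  3.44590638e-01],
       [-1.81132217e-03,  3.44591751e-01,  9.38750896e-01],
       [-9.99997951e-01,  2.24396774e-04, -2.01186890e-03]]), 'wrist_force': array([ 0.64165059, -0.11383912, -0.45054974]), 'moment': array([-0.0352932 , -0.01753508, -0.02795836]), 'opening': 85.24272340059959}
top {'fx': 359.10971196491215, 'fy': 359.10971196491215, 'cx': 253.9677343171122, 'cy': 189.1288053193927, 'view': array([[ 8.34124351e-03, -9.99920808e-01,  9.42339828e-03,
        -9.78136101e+01],
       [-9.87893059e-01, -9.70007636e-03, -1.54832852e-01,
         5.20956725e+02],
       [ 1.54911998e-01, -8.01781123e-03, -9.87895737e-01,
         1.10907933e+03],
       [ 0.00000000e+00,  0.00000000e+00,  0.00000000e+00,
         1.00000000e+00]])}
side {'fx': 485.91138439692827, 'fy': 485.91138439692827, 'cx': 252.17087033295533, 'cy': 194.57889084807192, 'view': array([[ 9.74485375e-01, -2.24451007e-01, -1.78355591e-05,
        -5.26736022e+02],
       [-1.69202369e-01, -7.34563487e-01, -6.57105046e-01,
         9.37639120e+01],
       [ 1.47474788e-01,  6.40342275e-01, -7.53799017e-01,
         1.71448958e+03],
       [ 0.00000000e+00,  0.00000000e+00,  0.00000000e+00,
         1.00000000e+00]])}
```

View pics/top0.png

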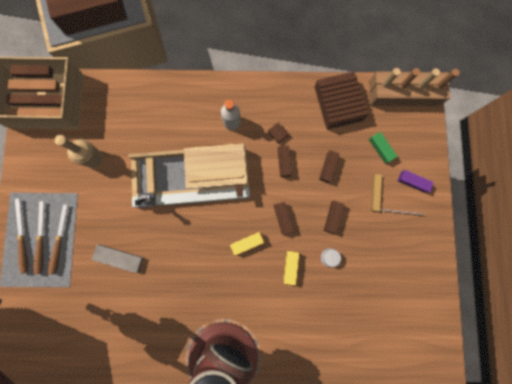

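View pics/side0.png

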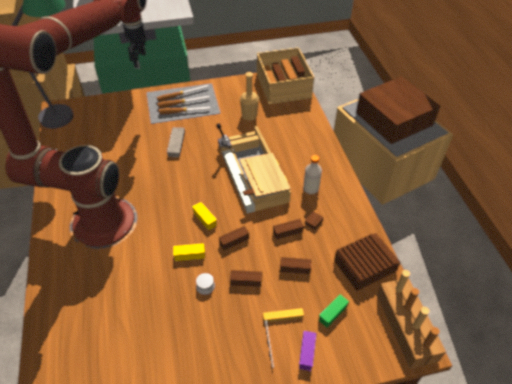

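The top view shows the tray with its cover at about (190,175), rail on the robot side and stop at the left. Stave candidates in the top view:
- Dark brown bars at (287,161), (331,167), (286,220) and (336,218): these fit.
- Offcut (278,132): too short.
- Yellow bars (247,244) and (291,268), green (384,148), purple (416,181): wrong colour.
- Slatted block (342,100) and crate bars (33,85): scenery.

```bash
cat > h.py <<'E'
from plant import ctrl
import cv2,numpy as np
def P(n):
    c=ctrl.camera_params(n);K=np.array([[c['fx'],0,c['cx']],[0,c['fy'],c['cy']],[0,0,1]]);return K,c['view']
def ray(n,uv,z,p=None):
    K,V=p or P(n);R,t=V[:3,:3],V[:3,3];C=-R.T@t
    uv=np.atleast_2d(uv).astype(float);d=np.c_[uv,np.ones(len(uv))]@np.linalg.inv(K).T@R
    return C+d*((z-C[2])/d[:,2])[:,None]
def proj(n,X,p=None):
    K,V=p or P(n);q=np.atleast_2d(X)@V[:3,:3].T+V[:3,3];q=q@K.T;return q[:,:2]/q[:,2:]
def dark(im):  # walnut
    h=cv2.cvtColor(im,cv2.COLOR_BGR2HSV);b,g,r=[im[...,i].astype(int) for i in range(3)]
    return ((h[...,2]<120)&(h[...,1]>90)&(r>b+15)).astype(np.uint8)*255
def cnts(m,a):
    m=cv2.morphologyEx(m,cv2.MORPH_OPEN,np.ones((3,3)))
    return [c for c in cv2.findContours(m,0,1)[0] if cv2.contourArea(c)>a]
def to(target,R=None):
    """shift in tool axes /60 and turn /8deg to reach TCP target (and rotation R)"""
    o=ctrl.get_obs();E=o['ee_rot'];s=E.T@(np.array(target)-o['ee_pos'])/60
    from scipy.spatial.transform import Rotation as Q
    w=np.zeros(3) if R is None else np.degrees(Q.from_matrix(E.T@R).as_rotvec())/8
    return np.r_[s,w].round(3)
def down(zd):
    """tool down with jaw axis at world angle zd deg"""
    a=np.radians(zd);z=np.array([np.cos(a),np.sin(a),0]);x=np.array([0,0,-1.]);return np.c_[x,np.cross(z,x),z]
E
python3 - <<'E'
from h import *
for n in("top","side"):
    K,V=P(n);print(n,-V[:3,:3].T@V[:3,3])
im=cv2.imread('pics/top0.png')
for c in cnts(dark(im),60):
    (u,v),s,a=cv2.minAreaRect(c)
    if 200<u<370 and 100<v<280:
        bx=ray('top',cv2.boxPoints(((u,v),s,a)),30)
        print((round(u),round(v)),ray('top',(u,v),20)[0].round(),np.linalg.norm(np.diff(bx,axis=0),axis=1).round(),bx.round()[:,:2].tolist())
crop=cv2.resize(im[120:260,110:360],None,fx=3.2,fy=3.2,interpolation=cv2.INTER_CUBIC);cv2.imwrite('pics/c1.png',crop)
ctrl_im=ctrl.capture('wrist');cv2.imwrite('pics/w0.png',ctrl_im)
K,V=P('wrist');print(K,V, ray('wrist',[(0,0),(511,0),(511,383),(0,383)],0).round())
E
```

```text
top [ 343.65572476  -83.86015536 1177.23769274]
side [  276.31763834 -1147.21104493  1353.9839087 ]
(301, 271) [ 267. -244.   20.] [96. 20. 96.] [[221.0, -227.0], [316.0, -238.0], [314.0, -258.0], [219.0, -246.0]]
(254, 247) [338. -95.  20.] [103.  38. 102.] [[332.0, -40.0], [378.0, -132.0], [344.0, -149.0], [298.0, -58.0]]
(287, 220) [ 426. -200.   20.] [ 57. 114.  56.] [[472.0, -156.0], [489.0, -211.0], [379.0, -241.0], [363.0, -187.0]]
(337, 218) [ 432. -361.   20.] [105.  64. 105.] [[389.0, -313.0], [490.0, -342.0], [474.0, -404.0], [373.0, -375.0]]
(333, 168) [ 598. -352.   20.] [108.  64. 108.] [[555.0, -302.0], [657.0, -336.0], [638.0, -397.0], [536.0, -363.0]]
(249, 178) [562. -78.  20.] [177. 110. 176.] [[481.0, -12.0], [656.0, -36.0], [640.0, -145.0], [466.0, -119.0]]
(274, 144) [ 679. -159.   20.] [125. 280. 122.] [[729.0, -17.0], [822.0, -101.0], [623.0, -298.0], [535.0, -214.0]]
[[265.49471709   0.         256.90410368]
 [  0.         265.49471709 189.54201882]
 [  0.           0.           1.        ]] [[ 3.44624052e-01  9.38739478e-01 -1.56686252e-03 -6.24259510e+02]
 [ 8.96227110e-01 -3.28519653e-01  2.98080198e-01 -3.84984056e+01]
 [ 2.79304905e-01 -1.04129871e-01 -9.54539544e-01  3.79557653e+02]
 [ 0.00000000e+00  0.00000000e+00  0.00000000e+00  1.00000000e+00]] [[-78. 364.  -0.]
 [134. 941.   0.]
 [780. 893.   0.]
 [447. -21.   0.]]
```

View pics/c1.png

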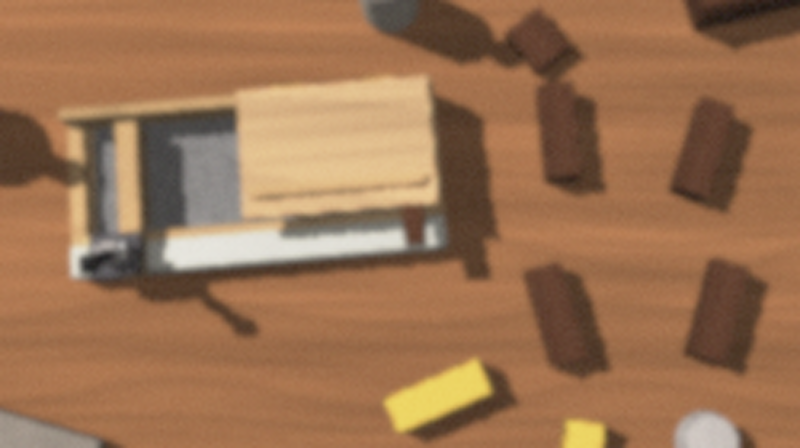

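View pics/w0.png

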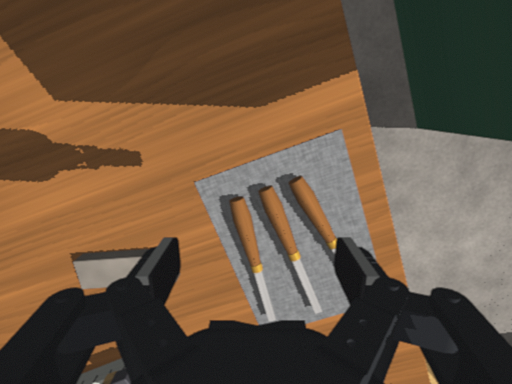

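The crop confirms four plain walnut staves, at crop pixels (567,135), (710,150), (567,320) and (725,315), and the offcut at (542,42). The tab is at (413,225) and the lever at (105,255). Next I get a coarse tray pose and plan a wrist look.

```bash
python3 - <<'E'
from h import *
g=lambda u,v,z:ray('top',(u/3.2+110,v/3.2+120),z)[0].round(1)
print('rail R',g(444,243,34),'rail L',g(72,277,34),'rail bl',g(70,245,34))
print('back L',g(60,115,56),'tab end',g(413,244,66),'cover',[g(*p,66).tolist() for p in((238,92),(428,78),(440,208),(243,220))])
o=ctrl.get_obs();K,V=P('wrist');C=-V[:3,:3].T@V[:3,3];print('cam in tool',o['ee_rot'].T@(C-o['ee_pos']),o['ee_rot'].T@V[2,:3])
E
```

```text
rail R [500.6 -76.6  34. ] rail L [462.9 293.6  34. ] rail bl [495.  297.6  34. ]
back L [622.9 308.2  56. ] tab end [495.  -46.5  66. ] cover [[645.8, 129.7, 66.0], [662.3, -59.0, 66.0], [530.8, -72.5, 66.0], [517.0, 119.9, 66.0]]
cam in tool [-1.42458469e+02  7.63510900e+01  1.14128528e-01] [ 9.54483191e-01 -2.98264704e-01  6.38862785e-05]
```

```bash
python3 - <<'E'
from h import *
print(to((540,100,260),down(95.8)))
E
```

```text
[-4.870e-01 -7.875e+00 -5.743e+00 -3.245e+00 -1.100e-02 -4.000e-03]
```

Request:
arm_command([
  [-0.5,-7.87,-5.74,-3.245,0,0,85],
  [-0.5,-7.87,-5.74,-3.245,0,0,85],
  [-0.5,-7.87,-5.74,-3.245,0,0,85],
  [-0.5,-7.87,-5.74,-3.245,0,0,85],
  [-0.5,-7.87,-5.74,-3.245,0,0,85],
  [-0.5,-7.87,-5.74,-3.245,0,0,85],
  [-0.5,-7.87,-5.74,-3.245,0,0,85],
  [-0.5,-7.87,-5.74,-3.245,0,0,85],
])

```text
time: 1.15
ee_pos: [490.8, 172.9, 256.3]
ee_rot: [[-0.001, -0.995, -0.101], [-0.001, -0.101, 0.995], [-1.0, 0.001, -0.001]]
wrist_force: [0.7, 0.3, 0.4]
opening: 85.2
```

```bash
python3 - <<'E'
from h import *
print(to((540,100,260),down(95.8)))
E
```

```text
[-0.061 -0.693 -1.291  0.    -0.008 -0.005]
```

Request:
arm_command([
  [0,-0.7,-1.3,0,0,0,85],
  [0,-0.7,-1.3,0,0,0,85],
  [0,-0.7,-1.3,0,0,0,85],
  [0,-0.7,-1.3,0,0,0,85],
])

```text
time: 1.65
ee_pos: [540.0, 100.0, 255.9]
ee_rot: [[-0.001, -0.995, -0.101], [-0.001, -0.101, 0.995], [-1.0, 0.002, -0.001]]
wrist_force: [0.4, 0.5, 0.1]
opening: 84.8
```

```bash
python3 - <<'E'
from h import *
np.save('p1.npy',np.array(P('wrist'),dtype=object),allow_pickle=True)
im=ctrl.capture('wrist');cv2.imwrite('pics/w1.png',im)
cv2.imwrite('pics/w1b.png',cv2.resize(im,(800,600),interpolation=cv2.INTER_CUBIC))
E
```

```text
(no output)
```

View pics/w1b.png

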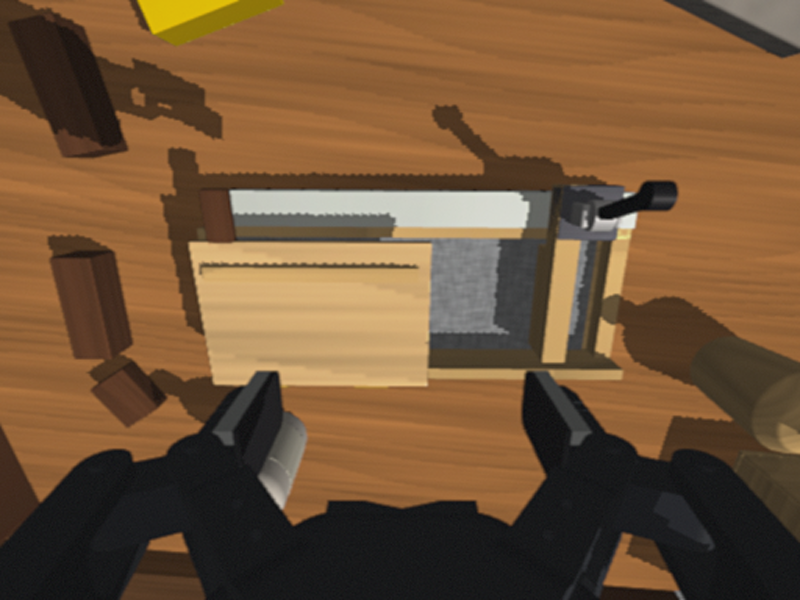

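The wrist view shows (800 px scale) the tab at (217,192), cover front corners (190,243) and (432,243), back corners (213,385) and (428,385). The fence's top-left edge runs (556,240) to (541,362), and the lever tip is at (670,195).

```bash
python3 - <<'E'
from h import *
p=tuple(np.load('p1.npy',allow_pickle=True));p=(p[0].astype(float),p[1].astype(float)) if len(p)==2 else p
s=512/800
g=lambda u,v,z:ray('wrist',(u*s,v*s),z,p)[0]
pts={'railfrontA':(232,190,34),'railfrontB':(556,188,34),'railfrontC':(635,188,34),'backtopL':(621,378,56),'cov_b1':(213,385,70),'cov_b2':(428,385,70),
'fence_f':(556,240,58),'fence_b':(541,362,58),'fence_f2':(578,240,58),'fence_b2':(564,362,58),'frontwall_top_in':(535,240,30),'endwallL':(632,228,50),'endL2':(612,372,56)}
R={k:g(*v) for k,v in pts.items()}
a=R['railfrontB']-R['railfrontA'];yaw=np.degrees(np.arctan2(-a[0],a[1]));print('yaw',yaw)
a=R['cov_b2']-R['cov_b1'];print('yaw2',np.degrees(np.arctan2(-a[0],a[1])),np.linalg.norm(a))
t=np.radians(5.8);T=np.array([[np.cos(t),-np.sin(t)],[np.sin(t),np.cos(t)]])
O=np.array([580.9,102.4])
for k,v in R.items():print(k,v.round(1),'tray',(T.T@(v[:2]-O)).round(1))
# cover angle: front corners at radius 130, tab end at 170
K,V=p;C=-V[:3,:3].T@V[:3,3]
for n,(u,v),r in(('f1',(190,243),130),('f2',(432,243),130),('tab1',(203,190),170),('tab2',(231,190),170)):
    best=min(np.arange(0,.35,.002),key=lambda q:abs((T.T@(g(u,v,66+r*np.sin(q)+4*np.cos(q))[:2]-O))[0]-(68-r*np.cos(q))))
    print(n,best,(T.T@(g(u,v,66+r*np.sin(best)+4)[:2]-O)).round(1))
E
```

```text
yaw 6.159393753585012
yaw2 5.8241743141321685 191.05834593492014
railfrontA [497.4 -49.4  34. ] tray [ -98.4 -142.6]
railfrontB [467.8 225.   34. ] tray [-100.1  133.4]
railfrontC [461.  291.9  34. ] tray [-100.1  200.6]
backtopL [628.3 312.4  56. ] tray [ 68.4 204.1]
cov_b1 [665.2 -55.5  70. ] tray [  67.9 -165.6]
cov_b2 [645.8 134.6  70. ] tray [67.8 25.5]
fence_f [508.5 225.   58. ] tray [-59.7 129.3]
fence_b [618.9 235.   58. ] tray [ 51.2 128.1]
fence_f2 [506.6 243.1  58. ] tray [-59.7 147.5]
fence_b2 [616.8 255.7  58. ] tray [ 51.2 148.9]
frontwall_top_in [514.  217.3  30. ] tray [-54.9 121.1]
endwallL [493.1 289.3  50. ] tray [-68.4 194.8]
endL2 [623.1 302.6  56. ] tray [ 62.3 194.9]
f1 0.096 [ -61.4 -160.4]
f2 0.094 [-61.4  25.3]
tab1 0.10400000000000001 [-101.1 -142.4]
tab2 0.10200000000000001 [-101.1 -122.2]
```

```bash
python3 - <<'E'
import cv2
im=cv2.imread('pics/w1.png')
a=cv2.resize(im[110:170,110:170],(480,480),interpolation=cv2.INTER_NEAREST)
b=cv2.resize(im[110:170,340:440][:,:],(800,480),interpolation=cv2.INTER_NEAREST)[:,:320]
b=cv2.resize(im[110:170,345:385],(320,480),interpolation=cv2.INTER_NEAREST)
cv2.imwrite('pics/c2.png',cv2.hconcat([a,b]))
E
```

```text
(no output)
```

View pics/c2.png

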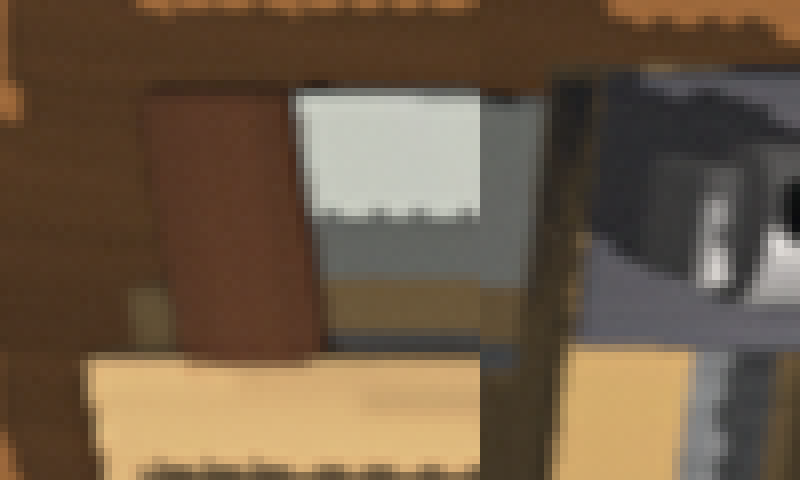

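```bash
cat >> h.py <<'E'
YAW=5.8;_t=np.radians(YAW);T=np.array([[np.cos(_t),-np.sin(_t)],[np.sin(_t),np.cos(_t)]]);O=np.array([580.4,107.4])
def tw(x,y,z): return np.r_[O+T@np.array([x,y]),z]
def wt(p): return np.r_[T.T@(np.array(p[:2])-O),p[2]]
E
python3 - <<'E'
from h import *
print(to(tw(-87,-144,125),down(95.8)),to(tw(-87,-144,61),down(95.8)))
E
```

```text
[ 2.188  0.767 -2.349  0.008 -0.006 -0.009] [ 3.254  0.765 -2.348  0.008 -0.006 -0.009]
```

Request:
arm_command([
  [0.5,0.77,-2.35,0,0,0,85],
  [1.0,0.77,-2.35,0,0,0,85],
  [1.5,0.77,-2.35,0,0,0,85],
  [2.19,0.77,-2.35,0,0,0,85],
  [2.19,0.77,-2.35,0,0,0,85],
  [2.19,0.77,-2.35,0,0,0,85],
])

```text
time: 2.45
ee_pos: [509.2, -44.0, 126.7]
ee_rot: [[0.001, -0.995, -0.104], [-0.001, -0.104, 0.995], [-1.0, -0.001, -0.001]]
wrist_force: [-0.2, 0.1, -0.0]
opening: 85.2
```

```bash
python3 - <<'E'
from h import *
o=ctrl.get_obs();print(o['ee_pos'],wt(o['ee_pos']))
p=P('wrist');im=ctrl.capture('wrist');cv2.imwrite('pics/w2.png',im)
print('TCP px',proj('wrist',o['ee_pos'],p),'tab grip exp',proj('wrist',tw(-87,-145,80),p), 'end',proj('wrist',[tw(-101,-134,82),tw(-101,-156,82)],p))
print(to(tw(-87,-144,61),down(95.8)))
E
```

```text
[509.23377981 -43.96270747 126.71421747] [ -86.09805434 -143.396043    126.71421747]
TCP px [[256.75023701 240.2531177 ]] tab grip exp [[254.75668061 209.76237228]] end [[269.56873962 193.23304874]
 [239.91019704 193.14512247]]
[ 1.109  0.028 -0.003  0.02  -0.015  0.02 ]
```

View pics/w2.png

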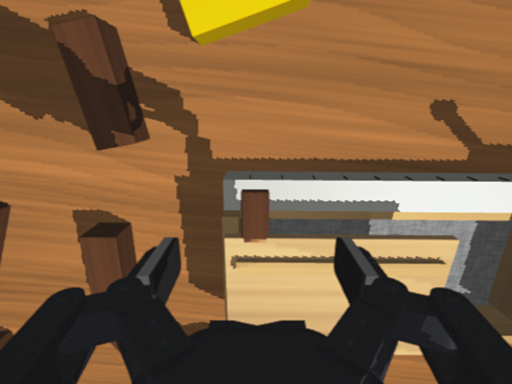

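The tab end is at (242–269,190), where predicted, so I descend and pinch.

Request:
arm_command([
  [0.6,0.03,0,0,0,0,85],
  [1.19,0.03,0,0,0,0,85],
  [1.19,0.03,0,0,0,0,85],
  [1.19,0.03,0,0,0,0,10],
  [1.19,0.03,0,0,0,0,10],
  [1.19,0.03,0,0,0,0,10],
  [1.19,0.03,0,0,0,0,10],
  [1.19,0.03,0,0,0,0,10],
], grip_force=40)

```text
time: 3.5
ee_pos: [509.1, -45.8, 57.1]
ee_rot: [[0.005, -0.995, -0.104], [-0.004, -0.104, 0.995], [-1.0, -0.004, -0.005]]
wrist_force: [0.6, -5.8, 1.6]
opening: 20.9
```

```bash
python3 - <<'E'
from h import *
o=ctrl.get_obs();q=wt(o['ee_pos']);print(q,o['opening'],o['wrist_force'])
gx,gz=q[0],q[2]+19
r=np.hypot(68-gx,gz-66);a0=np.arctan2(gz-66,68-gx);print(r,a0)
for th in np.r_[np.arange(.2,1.6,.1),1.58]:
    s=to(tw(68-r*np.cos(th),q[1],66+r*np.sin(th)-19))
    print(round(th,2),s[:3].round(2))
E
```

```text
[ -86.40831267 -145.20551889   57.12205921] 20.925844008340277 [ 0.55465414 -5.78502048  1.56786746]
154.73972697529348 0.06546018865602275
0.2 [-0.34 -0.05 -0.  ]
0.3 [-0.59 -0.11 -0.  ]
0.4 [-0.84 -0.2  -0.  ]
0.5 [-1.07 -0.32 -0.01]
0.6 [-1.29 -0.45 -0.01]
0.7 [-1.49 -0.61 -0.01]
0.8 [-1.68 -0.78 -0.01]
0.9 [-1.85 -0.98 -0.01]
1.0 [-2.   -1.19 -0.01]
1.1 [-2.12 -1.41 -0.01]
1.2 [-2.23 -1.65 -0.02]
1.3 [-2.31 -1.89 -0.02]
1.4 [-2.36 -2.15 -0.02]
1.5 [-2.39 -2.4  -0.02]
1.58 [-2.4  -2.61 -0.02]
```

Request:
arm_command([
  [-0.34,-0.05,0,0,0,0,10],
  [-0.59,-0.11,0,0,0,0,10],
  [-0.84,-0.2,0,0,0,0,10],
  [-1.07,-0.32,0,0,0,0,10],
  [-1.29,-0.45,0,0,0,0,10],
  [-1.49,-0.61,0,0,0,0,10],
  [-1.68,-0.78,0,0,0,0,10],
  [-1.68,-0.78,0,0,0,0,10],
])

```text
time: 4.5
ee_pos: [556.2, -41.3, 159.2]
ee_rot: [[0.006, -0.995, -0.104], [-0.006, -0.104, 0.995], [-1.0, -0.005, -0.007]]
wrist_force: [3.0, -5.5, -2.5]
opening: 21.2
```

```bash
python3 - <<'E'
from h import *
o=ctrl.get_obs();q=wt(o['ee_pos']);print(q,o['opening'],o['wrist_force'])
r=156
for th in (.9,1,1.1,1.2,1.3,1.4,1.5,1.58,1.6):
    print(th,to(tw(68-r*np.cos(th),q[1],66+r*np.sin(th)-19))[:3].round(2))
E
```

```text
[ -39.0907235  -145.45236008  159.24098788] 21.18559017159421 [ 3.04717792 -5.52672553 -2.46363796]
0.9 [-0.16 -0.17 -0.  ]
1 [-0.32 -0.38 -0.  ]
1.1 [-0.44 -0.61 -0.  ]
1.2 [-0.55 -0.85 -0.01]
1.3 [-0.63 -1.09 -0.01]
1.4 [-0.68 -1.35 -0.01]
1.5 [-0.71 -1.6  -0.01]
1.58 [-0.72 -1.81 -0.01]
1.6 [-0.72 -1.86 -0.01]
```

Request:
arm_command([
  [-0.16,-0.17,0,0,0,0,10],
  [-0.32,-0.38,0,0,0,0,10],
  [-0.44,-0.61,0,0,0,0,10],
  [-0.55,-0.85,0,0,0,0,10],
  [-0.63,-1.09,0,0,0,0,10],
  [-0.68,-1.35,0,0,0,0,10],
  [-0.71,-1.6,0,0,0,0,10],
  [-0.72,-1.84,0,0,0,0,10],
])

```text
time: 5.5
ee_pos: [665.1, -30.8, 203.3]
ee_rot: [[0.001, -0.995, -0.103], [-0.009, -0.103, 0.995], [-1.0, -0.001, -0.009]]
wrist_force: [-4.2, -7.6, -2.9]
opening: 21.1
```

Request:
arm_command([
  [0,-0.02,0,0,0,0,10],
  [0,-0.02,0,0,0,0,10],
])

```text
time: 5.75
ee_pos: [666.4, -30.7, 203.2]
ee_rot: [[0.001, -0.995, -0.103], [-0.009, -0.103, 0.995], [-1.0, -0.0, -0.009]]
wrist_force: [0.4, -4.2, -4.7]
opening: 21.0
```

```bash
python3 - <<'E'
from h import *
o=ctrl.get_obs();q=wt(o['ee_pos']);print(q,o['opening'],o['wrist_force'],np.degrees(np.arctan2(q[2]+19-66,68-q[0])))
E
```

```text
[  71.63996197 -146.06933307  203.2399606 ] 20.96372928559567 [ 0.38762341 -4.15456524 -4.72549638] 91.33459288100131
```

Request:
arm_command([
  [0,0,0,0,0,0,60],
  [0,0,0,0,0,0,60],
  [0,0,0,0,0,0,60],
  [-0.8,0,0,0,0,0,85],
  [-1.6,0,0,0,0,0,85],
  [-1.6,0.9,-0.9,0,0,0,85],
  [-1.6,1.8,-1.8,0,0,0,85],
  [-1.6,2.7,-2.7,0,0,0,85],
])

```text
time: 6.75
ee_pos: [547.1, -176.3, 301.1]
ee_rot: [[0.003, -0.995, -0.104], [-0.009, -0.104, 0.994], [-1.0, -0.002, -0.009]]
wrist_force: [0.5, -1.4, -0.1]
opening: 84.7
```

```bash
python3 - <<'E'
from h import *
print(to((460,-280,300),down(95.8)))
E
```

```text
[ 0.03   1.625 -1.567  0.024 -0.066  0.012]
```

Request:
arm_command([
  [0,0.8,-0.8,0,-0.06,0,85],
  [0,1.62,-1.57,0,-0.06,0,85],
  [0,1.62,-1.57,0,-0.06,0,85],
  [0,1.62,-1.57,0,-0.06,0,85],
])

```text
time: 7.25
ee_pos: [460.2, -280.4, 302.3]
ee_rot: [[0.003, -0.995, -0.103], [-0.001, -0.103, 0.995], [-1.0, -0.003, -0.001]]
wrist_force: [0.5, 0.8, 0.5]
opening: 85.1
```

```bash
python3 - <<'E'
from h import *
p=P('wrist');im=ctrl.capture('wrist');cv2.imwrite('pics/w3.png',im);np.savez('p3.npz',K=p[0],V=p[1])
t=ctrl.capture('top');cv2.imwrite('pics/t3.png',t)
cv2.imwrite('pics/c3.png',cv2.hconcat([cv2.resize(im,(512,384)),t[60:348:,110:398]] if 0 else [cv2.resize(im,(500,375)),cv2.resize(t[100:240,130:250],(300,375))[:375]]))
for n,(X) in {'A':(570,-200,36),'B':(598,-352,36),'C':(426,-200,36),'D':(432,-361,36)}.items():
    u,v=proj('wrist',X,p)[0].astype(int);print(n,u,v,im[np.clip(v,0,383),np.clip(u,0,511)] )
# tab position now (upright)
E
```

```text
A 297 226 [25 34 49]
B 206 232 [42 63 97]
C 311 140 [ 45  65 102]
D 205 133 [ 46  67 104]
```

View pics/c3.png

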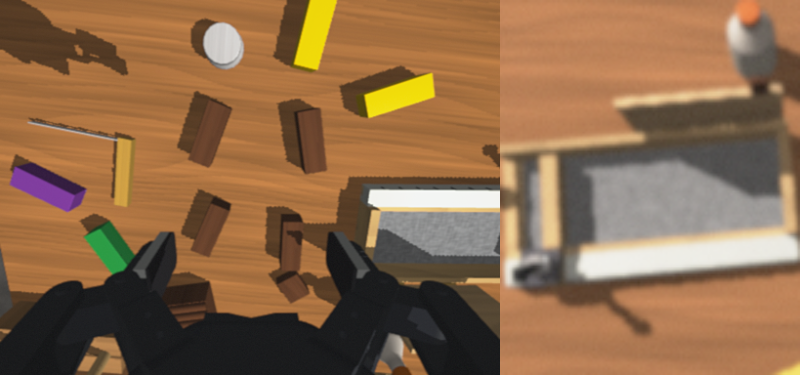

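The image shows the four staves (crop px about (210,130), (310,140), (212,225), (290,240)), the cover upright with the bed open, and the offcut at (291,286) next to the fourth stave. Now I segment the top faces.

```bash
cat >> h.py <<'E'
def topmask(im,lo=80,hi=135):
    b,g,r=[im[...,i].astype(float) for i in range(3)]
    return ((r>lo)&(r<hi)&(b/r>.38)&(b/r<.55)&(g/r<.72)).astype(np.uint8)*255
def staves(im,p,z=36,n='wrist',a=150,**k):
    out=[]
    m=topmask(im,**k)
    for c in cnts(m,a):
        w=ray(n,c[:,0,:]+0.0,z,p)[:,:2].astype(np.float32)
        (x,y),(l,s),_=cv2.minAreaRect(w);bx=cv2.boxPoints(cv2.minAreaRect(w));e=[bx[1]-bx[0],bx[2]-bx[1]];d=max(e,key=np.linalg.norm)
        out.append((round(x,1),round(y,1),round(max(l,s)),round(min(l,s)),round(float(np.degrees(np.arctan2(d[1],d[0]))%180),1),c.reshape(-1,2).mean(0).astype(int).tolist()))
    return out
E
python3 - <<'E'
from h import *
d=np.load('p3.npz');im=cv2.imread('pics/w3.png')
for s in staves(im,(d['K'],d['V'])):print(s)
for u,v in((290,225),(296,240),(297,262),(225,215),(212,240),(212,130),(190,130),(318,150),(303,110)):print((u,v),im[v,u])
E
```

```text
(778.7, -678.9, 60, 25, 95.9, [25, 302])
(708.7, -174.5, 51, 45, 39.5, [300, 295])
(696.3, -118.9, 96, 44, 45.3, [328, 292])
(704.9, -377.6, 68, 25, 103.7, [190, 285])
(603.5, -539.7, 44, 22, 123.9, [95, 226])
(593.3, -217.7, 96, 47, 3.8, [281, 234])
(591.3, -350.2, 115, 65, 161.8, [207, 226])
(545.8, -110.0, 351, 106, 130.3, [354, 219])
(418.1, 102.5, 42, 19, 66.2, [503, 156])
(432.6, -222.6, 88, 22, 16.5, [296, 141])
(431.7, -186.3, 98, 35, 16.5, [319, 144])
(379.5, -224.0, 47, 17, 106.8, [300, 107])
(434.1, -359.2, 99, 61, 164.1, [207, 130])
(363.2, -143.4, 34, 34, 177.8, [359, 99])
(329.6, -101.8, 87, 20, 112.5, [391, 79])
(352.2, -510.4, 75, 20, 88.4, [104, 63])
(299.9, -248.6, 50, 26, 173.0, [292, 44])
(299.5, -370.8, 43, 22, 168.0, [203, 35])
(257.8, -242.1, 28, 24, 95.9, [301, 9])
(336.3, -571.4, 158, 75, 72.9, [47, 38])
(290, 225) [22 28 40]
(296, 240) [34 46 69]
(297, 262) [ 48  71 110]
(225, 215) [ 43  66 103]
(212, 240) [ 48  69 108]
(212, 130) [ 45  68 106]
(190, 130) [41 65 94]
(318, 150) [ 50  72 112]
(303, 110) [37 61 86]
```

```bash
sed -i 's/(g\/r<.72)/(g\/r<.672)/; s/b\/r>.38)/b\/r>.36)/' h.py && python3 - <<'E'
from h import *
d=np.load('p3.npz');im=cv2.imread('pics/w3.png')
for s in staves(im,(d['K'],d['V'])):
  if 350<s[0]<720 and -420<s[1]<-120:print(s)
x,y,a=431.7,-186.3,16.5
print(to((x,y,120),down(a+90)))
E
```

```text
(708.6, -174.3, 51, 45, 40.0, [300, 295])
(620.0, -191.0, 99, 35, 4.7, [298, 249])
(603.4, -339.0, 99, 36, 161.8, [214, 235])
(431.7, -186.3, 98, 35, 16.5, [319, 144])
(437.2, -348.5, 99, 38, 163.7, [214, 136])
[ 3.032  0.33   1.594 -1.304 -0.006  0.017]
```

All four staves measure about 99 x 36 mm, which matches. I pick the one at (432,−186).

Request:
arm_command([
  [0.9,0.33,1.59,-1.3,0,0,85],
  [1.8,0.33,1.59,-1.3,0,0,85],
  [2.7,0.33,1.59,-1.3,0,0,85],
  [3.6,0.33,1.59,-1.3,0,0,85],
  [3.9,0.33,1.59,-1.3,0,0,85],
  [3.9,0.33,1.59,-1.3,0,0,85],
  [3.9,0.33,1.59,-1.3,0,0,85],
])

```text
time: 8.22
ee_pos: [433.4, -186.6, 69.6]
ee_rot: [[0.005, -0.959, -0.285], [-0.002, -0.285, 0.959], [-1.0, -0.004, -0.003]]
wrist_force: [0.3, -0.0, -0.1]
opening: 85.0
```

```bash
python3 - <<'E'
from h import *
print(ctrl.get_obs()['ee_pos'],to((431.7,-186.3,8),down(106.5)))
E
```

```text
[ 433.42799596 -186.58329308   69.57802111] [ 1.026  0.03   0.016  0.007 -0.021  0.029]
```

Request:
arm_command([
  [0.6,0.03,0.01,0,0,0,85],
  [1.03,0.03,0.01,0,0,0,85],
  [1.03,0.03,0.01,0,0,0,85],
  [1.03,0.03,0.01,0,0,0,25],
  [1.03,0.03,0.01,0,0,0,25],
  [1.03,0.03,0.01,0,0,0,25],
  [1.03,0.03,0.01,0,0,0,25],
  [1.03,0.03,0.01,0,0,0,25],
], grip_force=60)

```text
time: 9.22
ee_pos: [433.1, -187.4, 9.4]
ee_rot: [[0.007, -0.959, -0.285], [-0.003, -0.285, 0.959], [-1.0, -0.006, -0.005]]
wrist_force: [-0.1, -0.3, 7.1]
opening: 34.9
```

```bash
python3 - <<'E'
from h import *
o=ctrl.get_obs();print(o['ee_pos'],o['opening'],o['wrist_force'])
# lift to z=150 then to bed slot1
print('up',to((o['ee_pos'][0],o['ee_pos'][1],150),None)[:3], 'over',to(tw(0,-118,130),down(95.8)),'down z',to(tw(0,-118,21.5),down(95.8)))
E
```

```text
[ 433.07332871 -187.41259564    9.39015383] 34.88655469405498 [-0.11088724 -0.2544718   7.0934654 ]
up [-2.343 -0.014 -0.012] over [-2.    -3.399  2.068  1.344 -0.031  0.046] down z [-0.192 -3.388  2.077  1.344 -0.031  0.046]
```

Request:
arm_command([
  [-0.7,0,0,0,0,0,25],
  [-1.5,0,0,0,0,0,25],
  [-2.0,-0.8,0.5,0.4,0,0,25],
  [-2.0,-1.6,1.0,0.8,0,0,25],
  [-2.0,-2.3,1.5,1.2,0,0,25],
  [-2.0,-3.0,1.9,1.34,0,0,25],
  [-2.0,-3.4,2.07,1.34,0,0,25],
  [-2.0,-3.4,2.07,1.34,0,0,25],
])

```text
time: 10.22
ee_pos: [592.8, -8.7, 129.3]
ee_rot: [[0.006, -0.995, -0.104], [-0.003, -0.104, 0.995], [-1.0, -0.006, -0.004]]
wrist_force: [-0.6, -0.6, -1.3]
opening: 34.7
```

```bash
python3 - <<'E'
from h import *
o=ctrl.get_obs();print(wt(o['ee_pos']),o['opening'],o['wrist_force'],to(tw(0,-118,22.5),down(95.8)))
E
```

```text
[   0.55956657 -116.74160203  129.33904082] 34.74759986286839 [-0.60317479 -0.59207362 -1.34581745] [ 1.781  0.02  -0.015  0.02  -0.025  0.041]
```

Request:
arm_command([
  [0.6,0.02,-0.01,0,0,0,25],
  [1.2,0.02,-0.01,0,0,0,25],
  [1.6,0.02,-0.01,0,0,0,25],
  [1.78,0.02,-0.01,0,0,0,25],
  [1.78,0.02,-0.01,0,0,0,25],
])

```text
time: 10.85
ee_pos: [592.1, -10.4, 22.9]
ee_rot: [[0.006, -0.995, -0.103], [-0.003, -0.103, 0.995], [-1.0, -0.006, -0.004]]
wrist_force: [1.4, -0.1, -1.2]
opening: 35.0
```

Request:
arm_command([
  [0,0,0,0,0,0,46],
  [0,0,0,0,0,0,46],
  [0,0,0,0,0,0,46],
  [-0.3,0,0,0,0,0,46],
  [-0.9,0,0,0,0,0,46],
  [-1.8,0,0,0,0,0,85],
  [-2.3,0,0,0,0,0,85],
])

```text
time: 11.72
ee_pos: [592.9, -10.1, 166.2]
ee_rot: [[0.012, -0.995, -0.103], [-0.004, -0.103, 0.995], [-1.0, -0.012, -0.005]]
wrist_force: [0.4, 0.5, 0.3]
opening: 79.9
```

```bash
python3 - <<'E'
from h import *
print(to((460,-300,300),down(95.8)))
E
```

```text
[-2.238  2.677 -4.589  0.017 -0.038  0.084]
```

Request:
arm_command([
  [-0.9,0.4,-0.6,0,0,0,85],
  [-1.6,1.0,-1.3,0,0,0,85],
  [-2.24,1.6,-2.0,0,0,0.08,85],
  [-2.24,2.1,-2.8,0,0,0.08,85],
  [-2.24,2.5,-3.6,0,0,0.08,85],
  [-2.24,2.68,-4.4,0,0,0.08,85],
  [-2.24,2.68,-4.59,0,0,0.08,85],
  [-2.24,2.68,-4.59,0,0,0.08,85],
])

```text
time: 12.72
ee_pos: [459.9, -300.1, 300.8]
ee_rot: [[0.002, -0.995, -0.103], [-0.005, -0.103, 0.995], [-1.0, -0.001, -0.005]]
wrist_force: [0.1, 1.2, -0.5]
opening: 84.9
```

```bash
cat > look.py <<'E'
from h import *
import sys
p=P('wrist');im=ctrl.capture('wrist');cv2.imwrite('pics/'+sys.argv[1]+'.png',im)
for s in staves(im,p):
    if s[2]>75 and 25<s[3]<48 and 330<s[0]<720 and -430<s[1]<-100:
        a=s[4]; j=(a+90) if a<90 else a-90   # jaw angle near 90
        o=ctrl.get_obs();print(s,'hover',to((s[0],s[1],70),down(j)))
E
python3 look.py w4
```

```text
(619.8, -191.1, 99, 35, 5.3, [310, 251]) hover [ 3.839 -2.831  1.537  0.083 -0.036  0.008]
(603.8, -338.5, 100, 36, 161.1, [226, 237]) hover [ 3.851 -2.311 -0.879  3.108 -0.034  0.015]
(436.9, -349.2, 99, 37, 163.8, [227, 138]) hover [ 3.847  0.475 -0.767  2.77  -0.034  0.014]
```

Request:
arm_command([
  [0.9,0.48,-0.77,1.3,-0.03,0,85],
  [1.8,0.48,-0.77,2.77,-0.03,0,85],
  [2.7,0.48,-0.77,2.77,-0.03,0,85],
  [3.6,0.48,-0.77,2.77,-0.03,0,85],
  [3.85,0.48,-0.77,2.77,-0.03,0,85],
  [3.85,0.48,-0.77,2.77,-0.03,0,85],
  [3.85,0.48,-0.77,2.77,-0.03,0,85],
])

```text
time: 13.65
ee_pos: [438.5, -350.6, 73.1]
ee_rot: [[0.006, -0.961, 0.278], [-0.004, 0.278, 0.961], [-1.0, -0.007, -0.003]]
wrist_force: [0.8, 0.1, 0.5]
opening: 85.2
```

```bash
python3 - <<'E'
from h import *
print(ctrl.get_obs()['ee_pos'],to((436.9,-349.2,9),down(73.8)))
E
```

```text
[ 438.46437093 -350.59979373   73.05977511] [ 1.067  0.039  0.018  0.006 -0.019  0.047]
```

Request:
arm_command([
  [0.6,0.04,0.02,0,0,0.04,85],
  [1.06,0.04,0.02,0,0,0.04,85],
  [1.06,0.04,0.02,0,0,0.04,85],
  [1.06,0.04,0.02,0,0,0.04,25],
  [1.06,0.04,0.02,0,0,0.04,25],
  [1.06,0.04,0.02,0,0,0.04,25],
  [1.06,0.04,0.02,0,0,0.04,25],
  [1.06,0.04,0.02,0,0,0.04,25],
])

```text
time: 14.65
ee_pos: [437.9, -350.1, 11.2]
ee_rot: [[0.002, -0.96, 0.278], [-0.005, 0.278, 0.96], [-1.0, -0.004, -0.004]]
wrist_force: [-0.1, 0.8, 6.1]
opening: 34.9
```

```bash
python3 - <<'E'
from h import *
o=ctrl.get_obs();print(o['ee_pos'],o['opening'],o['wrist_force'])
print('over',to(tw(0,-60,130),down(95.8)))
E
```

```text
[ 437.88497481 -350.13103536   11.22328398] 34.90070336767301 [-0.05264796  0.79931912  6.09016584]
over [-2.007 -0.54   7.05  -2.745 -0.034  0.019]
```

Request:
arm_command([
  [-0.7,0,0,0,0,0,25],
  [-1.5,0,0.3,-0.2,0,0,25],
  [-2.2,-0.1,1.1,-0.6,0,0,25],
  [-2.2,-0.15,2.0,-1.2,0,0,25],
  [-2.2,-0.2,2.9,-1.8,0,0,25],
  [-2.2,-0.25,3.8,-2.4,0,0,25],
  [-2.2,-0.35,4.7,-2.74,0,0,25],
  [-2.2,-0.4,5.6,-2.74,0,0,25],
])

```text
time: 15.65
ee_pos: [554.2, -31.6, 141.6]
ee_rot: [[0.002, -0.995, -0.101], [-0.005, -0.101, 0.995], [-1.0, -0.001, -0.005]]
wrist_force: [0.7, 0.1, -0.6]
opening: 34.9
```

```bash
python3 - <<'E'
from h import *
o=ctrl.get_obs();print(wt(o['ee_pos']),o['opening'],to(tw(0,-60,120),down(95.8)))
E
```

```text
[ -40.12764104 -135.67358632  141.57129391] 34.94051634783043 [ 0.354 -0.668  1.263 -0.003 -0.037  0.01 ]
```

Request:
arm_command([
  [0,-0.4,0.7,0,-0.03,0,25],
  [0.2,-0.67,1.26,0,-0.03,0,25],
  [0.36,-0.67,1.26,0,-0.03,0,25],
  [0.36,-0.67,1.26,0,-0.03,0,25],
  [0.36,-0.67,1.26,0,-0.03,0,25],
])

```text
time: 16.27
ee_pos: [586.4, 46.5, 119.7]
ee_rot: [[0.001, -0.995, -0.099], [-0.001, -0.099, 0.995], [-1.0, -0.001, -0.001]]
wrist_force: [0.0, 0.6, -1.7]
opening: 34.8
```

```bash
python3 - <<'E'
from h import *
o=ctrl.get_obs();print(wt(o['ee_pos']),o['opening'],to(tw(0,-60,24),down(95.8)))
E
```

```text
[ -0.23506696 -61.21125471 119.66899576] 34.83902518977841 [ 1.594 -0.002  0.022 -0.013 -0.008  0.008]
```

Request:
arm_command([
  [0.6,0,0.02,0,0,0,25],
  [1.2,0,0.02,0,0,0,25],
  [1.5,0,0.02,0,0,0,25],
  [1.6,0,0.02,0,0,0,25],
  [1.6,0,0.02,0,0,0,25],
])

```text
time: 16.9
ee_pos: [587.4, 47.2, 24.9]
ee_rot: [[0.003, -0.995, -0.099], [-0.001, -0.099, 0.995], [-1.0, -0.003, -0.001]]
wrist_force: [0.1, -0.8, -1.8]
opening: 34.9
```

Request:
arm_command([
  [0,0,0,0,0,0,46],
  [0,0,0,0,0,0,46],
  [0,0,0,0,0,0,46],
  [-0.3,0,0,0,0,0,46],
  [-0.9,0,0,0,0,0,46],
  [-1.8,0,0,0,0,0,85],
  [-2.5,0,0,0,0,0,85],
])

```text
time: 17.77
ee_pos: [587.6, 47.4, 178.9]
ee_rot: [[0.007, -0.995, -0.099], [-0.001, -0.099, 0.995], [-1.0, -0.007, -0.002]]
wrist_force: [-0.1, 0.8, 0.4]
opening: 79.4
```

```bash
python3 - <<'E'
from h import *
p=P('wrist');o=ctrl.get_obs();print(o['ee_pos']);im=ctrl.capture('wrist');cv2.imwrite('pics/w5.png',im)
print(to((490,-260,300),down(95.8)))
for s in staves(im,p,48):
    if s[2]>60 and s[0]<720:print(s,wt((s[0],s[1],0)))
E
```

```text
[587.62728421  47.42962816 178.89263683]
[-1.921  2.149 -4.937 -0.014 -0.024  0.119]
(615.3, -179.1, 94, 38, 5.8, [41, 178]) [   5.7687076  -288.56018785    0.        ]
(576.1, 46.2, 77, 33, 5.6, [258, 165]) [-10.46263244 -60.4521573    0.        ]
```

View pics/w5.png

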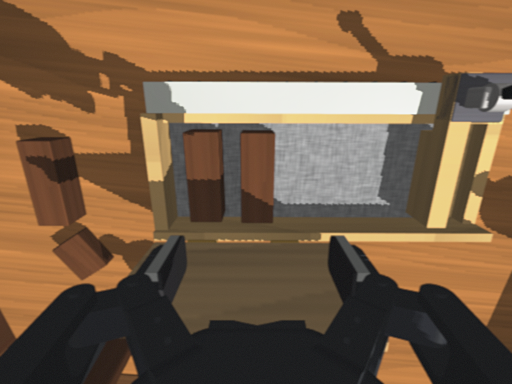

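Two staves lie crosswise in the bed at (205,175) and (257,175), cleanly seated. Next, look at the remaining two.

Request:
arm_command([
  [-0.9,0.4,-0.6,0,0,0.1,85],
  [-1.6,0.8,-1.4,0,0,0.1,85],
  [-1.92,1.2,-2.2,0,0,0.1,85],
  [-1.92,1.6,-3.0,0,0,0.1,85],
  [-1.92,2.0,-3.8,0,0,0.1,85],
  [-1.92,2.15,-4.6,0,0,0.1,85],
  [-1.92,2.15,-4.94,0,0,0.1,85],
  [-1.92,2.15,-4.94,0,0,0.1,85],
])

```text
time: 18.82
ee_pos: [490.0, -260.7, 300.3]
ee_rot: [[0.003, -0.995, -0.098], [-0.003, -0.098, 0.995], [-1.0, -0.003, -0.003]]
wrist_force: [0.4, 0.5, 0.0]
opening: 84.7
```

```bash
python3 look.py w6
```

```text
(619.9, -190.8, 98, 35, 5.4, [290, 233]) hover [ 3.841 -2.253  0.939  0.035 -0.019  0.022]
(603.7, -339.1, 100, 36, 161.8, [204, 219]) hover [ 3.846 -1.74  -1.494  2.985 -0.014  0.025]
```

Request:
arm_command([
  [0.9,-0.6,-0.6,1.3,0,0,85],
  [1.8,-1.2,-1.2,2.6,0,0,85],
  [2.7,-1.74,-1.49,2.98,0,0,85],
  [3.6,-1.74,-1.49,2.98,0,0,85],
  [3.85,-1.74,-1.49,2.98,0,0,85],
  [3.85,-1.74,-1.49,2.98,0,0,85],
  [3.85,-1.74,-1.49,2.98,0,0,85],
])

```text
time: 19.75
ee_pos: [605.1, -338.4, 72.0]
ee_rot: [[0.006, -0.951, 0.31], [-0.004, 0.31, 0.951], [-1.0, -0.007, -0.002]]
wrist_force: [0.6, -0.3, 0.0]
opening: 84.9
```

```bash
python3 - <<'E'
from h import *
print(ctrl.get_obs()['ee_pos'],to((603.7,-339.1,9),down(71.8)))
E
```

```text
[ 605.10883844 -338.41655681   71.99888462] [ 1.05   0.026 -0.016  0.016 -0.013  0.047]
```

Request:
arm_command([
  [0.6,0.03,-0.02,0,0,0.04,85],
  [1.05,0.03,-0.02,0,0,0.04,85],
  [1.05,0.03,-0.02,0,0,0.04,85],
  [1.05,0.03,-0.02,0,0,0.04,25],
  [1.05,0.03,-0.02,0,0,0.04,25],
  [1.05,0.03,-0.02,0,0,0.04,25],
  [1.05,0.03,-0.02,0,0,0.04,25],
  [1.05,0.03,-0.02,0,0,0.04,25],
])

```text
time: 20.75
ee_pos: [604.6, -340.1, 11.1]
ee_rot: [[0.003, -0.951, 0.31], [-0.004, 0.31, 0.951], [-1.0, -0.004, -0.003]]
wrist_force: [0.0, 0.6, 5.2]
opening: 34.8
```

```bash
python3 - <<'E'
from h import *
o=ctrl.get_obs();print(o['ee_pos'],o['opening'],o['wrist_force'])
print('over',to(tw(0,-2,140),down(95.8)))
E
```

```text
[ 604.62249055 -340.08921405   11.14120971] 34.77574347235992 [3.90530235e-03 6.18257860e-01 5.23480398e+00]
over [-2.178  2.676  6.928 -2.985 -0.025  0.025]
```

Request:
arm_command([
  [-0.7,0,0,0,0,0,25],
  [-1.5,0.1,0.3,-0.2,0,0,25],
  [-2.2,0.4,1.1,-0.6,0,0,25],
  [-2.2,0.75,2.0,-1.2,0,0,25],
  [-2.2,1.1,2.9,-1.8,0,0,25],
  [-2.2,1.5,3.8,-2.4,0,0,25],
  [-2.2,1.85,4.7,-2.98,0,0,25],
  [-2.2,2.2,5.6,-2.98,0,0,25],
])

```text
time: 21.75
ee_pos: [582.1, 22.6, 141.1]
ee_rot: [[0.002, -0.995, -0.101], [-0.004, -0.101, 0.995], [-1.0, -0.002, -0.004]]
wrist_force: [0.9, 0.6, -1.4]
opening: 35.0
```

```bash
python3 - <<'E'
from h import *
o=ctrl.get_obs();print(wt(o['ee_pos']),o['opening'],to(tw(0,-2,120),down(95.8)))
E
```

```text
[ -6.88649977 -84.505955   141.06316978] 34.955919817995465 [ 0.346 -0.114  1.377 -0.003 -0.028  0.013]
```

Request:
arm_command([
  [0,-0.11,0.7,0,-0.03,0,25],
  [0.2,-0.11,1.38,0,-0.03,0,25],
  [0.35,-0.11,1.38,0,-0.03,0,25],
  [0.35,-0.11,1.38,0,-0.03,0,25],
  [0.35,-0.11,1.38,0,-0.03,0,25],
])

```text
time: 22.38
ee_pos: [580.5, 104.6, 119.8]
ee_rot: [[0.002, -0.995, -0.099], [0.0, -0.099, 0.995], [-1.0, -0.002, 0.0]]
wrist_force: [0.4, -0.3, -1.3]
opening: 34.9
```

```bash
python3 - <<'E'
from h import *
o=ctrl.get_obs();print(wt(o['ee_pos']),o['opening'],to(tw(0,-2,24),down(95.8)))
E
```

```text
[ -0.15375141  -2.81827976 119.81463482] 34.88100589886054 [ 1.597  0.     0.014 -0.013  0.     0.012]
```

Request:
arm_command([
  [0.6,0,0.01,0,0,0,25],
  [1.2,0,0.01,0,0,0,25],
  [1.5,0,0.01,0,0,0,25],
  [1.61,0,0.01,0,0,0,25],
  [1.61,0,0.01,0,0,0,25],
])

```text
time: 23.0
ee_pos: [581.8, 104.9, 24.5]
ee_rot: [[0.004, -0.995, -0.099], [0.0, -0.099, 0.995], [-1.0, -0.004, -0.0]]
wrist_force: [0.7, -0.7, -0.4]
opening: 34.6
```

Request:
arm_command([
  [0,0,0,0,0,0,46],
  [0,0,0,0,0,0,46],
  [0,0,0,0,0,0,46],
  [-0.3,0,0,0,0,0,46],
  [-0.9,0,0,0,0,0,46],
  [-1.8,0,0,0,0,0,85],
  [-2.7,0,0,0,0,0,85],
  [-3.4,0,0,0,0,0,85],
])

```text
time: 24.0
ee_pos: [581.7, 104.9, 233.1]
ee_rot: [[0.008, -0.995, -0.099], [0.0, -0.099, 0.995], [-1.0, -0.008, -0.0]]
wrist_force: [1.2, -0.2, 0.7]
opening: 84.7
```

```bash
python3 - <<'E'
from h import *
print(to((540,-220,280),down(95.8)))
E
```

```text
[-7.890e-01  1.220e+00 -5.321e+00 -1.600e-02 -3.000e-03  5.900e-02]
```

Request:
arm_command([
  [-0.4,0.2,-0.8,0,0,0.06,85],
  [-0.79,0.4,-1.6,0,0,0.06,85],
  [-0.79,0.6,-2.5,0,0,0.06,85],
  [-0.79,0.8,-3.4,0,0,0.06,85],
  [-0.79,1.0,-4.3,0,0,0.06,85],
  [-0.79,1.22,-5.2,0,0,0.06,85],
  [-0.79,1.22,-5.32,0,0,0.06,85],
  [-0.79,1.22,-5.32,0,0,0.06,85],
])

```text
time: 25.0
ee_pos: [540.0, -220.0, 280.9]
ee_rot: [[0.001, -0.995, -0.098], [-0.0, -0.098, 0.995], [-1.0, -0.001, -0.0]]
wrist_force: [0.9, -0.4, 0.4]
opening: 85.0
```

```bash
python3 look.py w7
```

```text
(619.6, -191.0, 98, 35, 5.8, [269, 208]) hover [ 3.513e+00 -1.361e+00  3.370e-01 -1.200e-02 -2.000e-03  5.000e-03]
```

Request:
arm_command([
  [0.8,-0.5,0.2,0,0,0,85],
  [1.6,-1.1,0.34,0,0,0,85],
  [2.4,-1.36,0.34,0,0,0,85],
  [3.2,-1.36,0.34,0,0,0,85],
  [3.5,-1.36,0.34,0,0,0,85],
  [3.5,-1.36,0.34,0,0,0,85],
  [3.5,-1.36,0.34,0,0,0,85],
])

```text
time: 25.92
ee_pos: [621.2, -191.2, 73.8]
ee_rot: [[0.005, -0.995, -0.1], [-0.002, -0.1, 0.995], [-1.0, -0.005, -0.002]]
wrist_force: [1.0, -0.1, -0.3]
opening: 84.9
```

```bash
python3 - <<'E'
from h import *
print(ctrl.get_obs()['ee_pos'],to((619.6,-191,9),down(95.8)))
E
```

```text
[ 621.21820255 -191.21106827   73.83363324] [ 1.08   0.032  0.009 -0.009 -0.017  0.034]
```

Request:
arm_command([
  [0.6,0.03,0.01,0,0,0,85],
  [1.07,0.03,0.01,0,0,0,85],
  [1.07,0.03,0.01,0,0,0,85],
  [1.07,0.03,0.01,0,0,0,25],
  [1.07,0.03,0.01,0,0,0,25],
  [1.07,0.03,0.01,0,0,0,25],
  [1.07,0.03,0.01,0,0,0,25],
  [1.07,0.03,0.01,0,0,0,25],
])

```text
time: 26.92
ee_pos: [621.1, -191.5, 11.6]
ee_rot: [[0.008, -0.995, -0.1], [-0.003, -0.1, 0.995], [-1.0, -0.007, -0.004]]
wrist_force: [-0.4, 0.3, 5.8]
opening: 35.1
```

```bash
python3 - <<'E'
from h import *
o=ctrl.get_obs();print(o['ee_pos'],wt(o['ee_pos']),o['opening'],o['wrist_force'])
print('over',to(tw(0,56,140),down(95.8)))
E
```

```text
[ 621.06775046 -191.50660017   11.64837396] [  10.25316619 -301.48614252   11.64837396] 35.09232871529186 [-0.43082458  0.28107408  5.75759728]
over [-2.163  0.163  5.95  -0.01  -0.028  0.053]
```

Request:
arm_command([
  [-0.8,0,0,0,0,0,25],
  [-1.6,0.05,0.3,0,0,0,25],
  [-2.2,0.15,1.1,0,0,0,25],
  [-2.2,0.17,2.0,0,0,0.05,25],
  [-2.2,0.17,2.9,0,0,0.05,25],
  [-2.2,0.17,3.8,0,0,0.05,25],
  [-2.2,0.17,4.7,0,0,0.05,25],
  [-2.2,0.17,5.6,0,0,0.05,25],
])

```text
time: 27.92
ee_pos: [575.4, 143.8, 141.6]
ee_rot: [[-0.0, -0.995, -0.1], [-0.004, -0.1, 0.995], [-1.0, 0.001, -0.004]]
wrist_force: [0.4, -0.0, -2.7]
opening: 35.0
```

```bash
python3 - <<'E'
from h import *
o=ctrl.get_obs();print(wt(o['ee_pos']),o['opening'],to(tw(0,56,120),down(95.8)))
E
```

```text
[ -1.26152389  36.71884427 141.62587818] 34.976600942544565 [ 0.359 -0.021  0.323 -0.01  -0.028 -0.004]
```

Request:
arm_command([
  [0.2,-0.02,0.32,0,-0.03,0,25],
  [0.2,-0.02,0.32,0,-0.03,0,25],
  [0.8,-0.02,0.32,0,-0.03,0,25],
  [1.4,-0.02,0.32,0,-0.03,0,25],
  [1.8,-0.02,0.32,0,-0.03,0,25],
  [1.97,-0.02,0.32,0,-0.03,0,25],
  [1.97,-0.02,0.32,0,-0.03,0,25],
])

```text
time: 28.8
ee_pos: [575.5, 161.2, 24.2]
ee_rot: [[-0.0, -0.995, -0.098], [-0.0, -0.098, 0.995], [-1.0, 0.0, -0.0]]
wrist_force: [-0.2, 0.1, -2.8]
opening: 34.7
```

Request:
arm_command([
  [0,0,0,0,0,0,46],
  [0,0,0,0,0,0,46],
  [0,0,0,0,0,0,46],
  [-0.3,0,0,0,0,0,46],
  [-0.9,0,0,0,0,0,46],
  [-1.8,0,0,0,0,0,85],
  [-2.7,0,0,0,0,0,85],
  [-3.4,0,0,0,0,0,85],
])

```text
time: 29.8
ee_pos: [576.1, 161.5, 232.8]
ee_rot: [[0.004, -0.995, -0.098], [0.0, -0.098, 0.995], [-1.0, -0.004, -0.0]]
wrist_force: [0.7, -0.5, 1.1]
opening: 85.3
```

```bash
python3 - <<'E'
from h import *
o=ctrl.get_obs();print(wt(o['ee_pos']))
print(to(tw(-50,90,250),down(95.8)))
E
```

```text
[  1.17378718  54.29159522 232.83816978]
[-0.29   0.853  0.593 -0.019 -0.001  0.032]
```

Request:
arm_command([
  [-0.3,0.85,0.6,0,0,0,85],
  [-0.3,0.85,0.6,0,0,0,85],
  [-0.3,0.85,0.6,0,0,0,85],
  [-0.3,0.85,0.6,0,0,0,85],
])

```text
time: 30.3
ee_pos: [521.8, 191.9, 249.9]
ee_rot: [[0.003, -0.995, -0.098], [-0.0, -0.098, 0.995], [-1.0, -0.003, -0.0]]
wrist_force: [-0.6, 0.1, -0.4]
opening: 84.9
```

```bash
python3 - <<'E'
from h import *
p=P('wrist');im=ctrl.capture('wrist');cv2.imwrite('pics/w8.png',im);np.savez('p8.npz',K=p[0],V=p[1])
for y in(145,149,153):
  print(y,proj('wrist',[tw(-83,y,74)]+[tw(-83-81*np.sin(a),y,74+81*np.cos(a)) for a in(0,.2,.35)],p).round(1).tolist())
print('face',proj('wrist',[tw(-58,124,58),tw(50,124,58)],p).round(1).tolist())
E
```

```text
145 [[302.9, 143.7], [317.8, 156.0], [318.6, 137.7], [318.6, 124.0]]
149 [[306.3, 143.7], [322.2, 156.0], [323.1, 137.7], [323.1, 124.0]]
153 [[309.6, 143.7], [326.7, 156.0], [327.6, 137.7], [327.7, 123.9]]
face [[283.5, 161.7], [281.4, 237.7]]
```

View pics/w8.png

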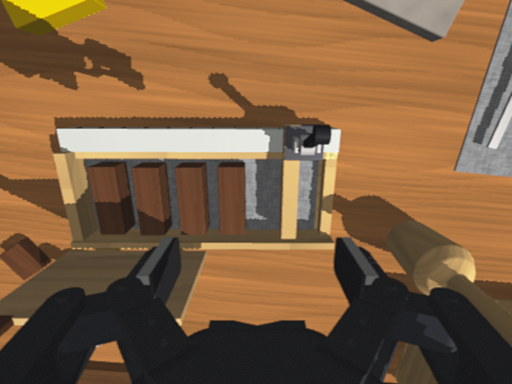

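All four staves lie crosswise in the bed. The fence face edge runs (284,160) to (281,237), matching tray y≈124, and the lever tip at about (322,133) gives a lever angle of about 0.22 rad.

```bash
python3 - <<'E'
from h import *
print(to(tw(-96,149,175),down(95.8)),to(tw(-96,149,114),down(95.8)))
E
```

```text
[ 1.242  0.779  0.983 -0.024 -0.003  0.02 ] [ 2.259  0.781  0.984 -0.024 -0.003  0.02 ]
```

Request:
arm_command([
  [0,0.78,0.98,0,0,0,70],
  [0,0.78,0.98,0,0,0,70],
  [0.6,0.78,0.98,0,0,0,70],
  [1.24,0.78,0.98,0,0,0,70],
  [1.24,0.78,0.98,0,0,0,70],
  [1.8,0.78,0.98,0,0,0,70],
  [2.25,0.78,0.98,0,0,0,70],
  [2.25,0.78,0.98,0,0,0,70],
])

```text
time: 31.35
ee_pos: [469.5, 245.1, 113.7]
ee_rot: [[-0.0, -0.995, -0.097], [-0.001, -0.097, 0.995], [-1.0, 0.0, -0.001]]
wrist_force: [-0.1, -0.6, 0.2]
opening: 69.9
```

```bash
python3 - <<'E'
from h import *
o=ctrl.get_obs();print(wt(o['ee_pos']),o['wrist_force'])
im=ctrl.capture('wrist');cv2.imwrite('pics/w9.png',cv2.resize(im[100:384,100:420],(640,568)))
E
```

```text
[-96.40984986 148.20698005 113.69815914] [-0.08940678 -0.57777999  0.23690591]
```

View pics/w9.png

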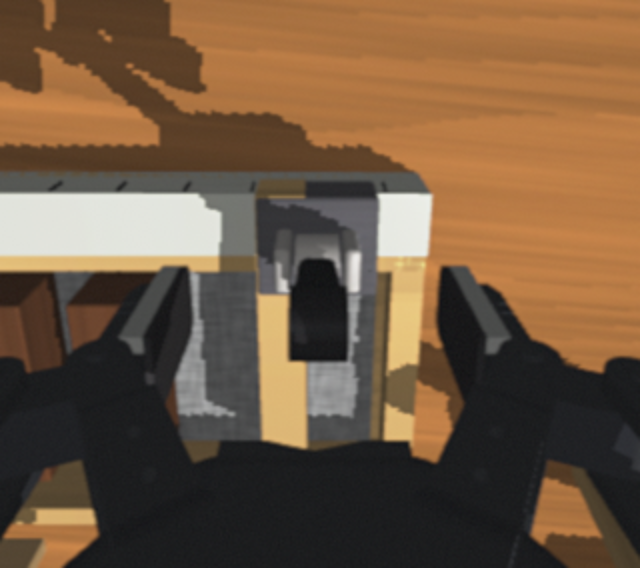

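The lever is at (318,310), centred between the open pads. Closing.

Request:
arm_command([
  [0,0,0,0,0,0,5],
  [0,0,0,0,0,0,5],
  [0,0,0,0,0,0,5],
  [0,0,0,0,0,0,5],
  [0,0,0,0,0,0,5],
  [0,0,0,0,0,0,5],
], grip_force=60)

```text
time: 32.15
ee_pos: [471.1, 245.8, 116.5]
ee_rot: [[0.004, -0.995, -0.097], [0.0, -0.097, 0.995], [-1.0, -0.004, -0.0]]
wrist_force: [-2.4, -0.9, 5.7]
opening: 13.5
```

```bash
python3 - <<'E'
from h import *
o=ctrl.get_obs();q=wt(o['ee_pos']);print(q,o['wrist_force'],o['opening'])
for y in(q[1],q[1]-60,q[1]-100,9):print(to(tw(q[0],y,q[2]),down(95.8)))
E
```

```text
[-94.74390956 148.73826268 116.50454518] [-2.41713842 -0.87835925  5.67826713] 13.525502733616294
[ 0.     0.     0.    -0.028 -0.002  0.03 ]
[ 0.    -0.004 -1.    -0.028 -0.002  0.03 ]
[ 0.    -0.006 -1.667 -0.028 -0.002  0.03 ]
[ 1.000e-03 -9.000e-03 -2.329e+00 -2.800e-02 -2.000e-03  3.000e-02]
```

Request:
arm_command([
  [0,0,-0.15,0,0,0,5],
  [0,0,-0.35,0,0,0,5],
  [0,0,-0.6,0,0,0,5],
  [0,0,-0.85,0,0,0,5],
  [0,0,-1.1,0,0,0,5],
  [0,0,-1.35,0,0,0,5],
  [0,0,-1.6,0,0,0,5],
  [0,0,-1.8,0,0,0,5],
])

```text
time: 33.15
ee_pos: [481.5, 137.6, 116.5]
ee_rot: [[0.004, -0.995, -0.097], [0.001, -0.097, 0.995], [-1.0, -0.004, 0.001]]
wrist_force: [-1.1, 6.2, 2.6]
opening: 13.0
```

Request:
arm_command([
  [0,0,-0.1,0,0,0,5],
  [0,0,-0.2,0,0,0,5],
  [0,0,-0.3,0,0,0,5],
  [0,0,-0.3,0,0,0,5],
])

```text
time: 33.65
ee_pos: [483.3, 119.0, 116.5]
ee_rot: [[0.004, -0.995, -0.096], [0.001, -0.096, 0.995], [-1.0, -0.004, 0.0]]
wrist_force: [-0.7, 2.1, 2.1]
opening: 13.0
```

```bash
python3 - <<'E'
from h import *
o=ctrl.get_obs();q=wt(o['ee_pos']);print(q,o['wrist_force'],o['opening'])
E
```

```text
[-95.44174498  21.34897849 116.5283514 ] [-0.70295176  2.07049101  2.0507585 ] 13.045983540974914
```

Request:
arm_command([
  [0,0,-0.06,0,0,0,5],
  [0,0,-0.12,0,0,0,5],
  [0,0,-0.18,0,0,0,5],
  [0,0,-0.18,0,0,0,5],
])

```text
time: 34.15
ee_pos: [484.3, 108.2, 116.5]
ee_rot: [[0.004, -0.995, -0.096], [0.001, -0.096, 0.995], [-1.0, -0.004, 0.001]]
wrist_force: [-0.7, 3.5, 1.7]
opening: 13.2
```

Request:
arm_command([
  [0,0,-0.03,0,0,0,5],
  [0,0,-0.05,0,0,0,5],
  [0,0,-0.05,0,0,0,5],
])

```text
time: 34.52
ee_pos: [484.5, 106.3, 116.6]
ee_rot: [[0.004, -0.995, -0.096], [0.003, -0.096, 0.995], [-1.0, -0.004, 0.003]]
wrist_force: [-1.5, 7.6, 2.5]
opening: 13.4
```

```bash
python3 - <<'E'
from h import *
o=ctrl.get_obs();q=wt(o['ee_pos']);print(q,o['wrist_force'],o['opening'])
E
```

```text
[-95.51522738   8.60491906 116.56176462] [-1.52062724  7.64639528  2.53825133] 13.377707266922405
```

Request:
arm_command([
  [0,0,-0.04,0,0,0,5],
  [0,0,-0.07,0,0,0,5],
  [0,0,-0.07,0,0,0,5],
])

```text
time: 34.9
ee_pos: [484.5, 106.0, 116.6]
ee_rot: [[0.003, -0.995, -0.096], [0.012, -0.096, 0.995], [-1.0, -0.005, 0.012]]
wrist_force: [-1.2, 19.6, 1.5]
opening: 13.3
```

Request:
arm_command([
  [0,0,-0.04,0,0,0,5],
  [0,0,-0.07,0,0,0,5],
  [0,0,-0.07,0,0,0,5],
])

```text
time: 35.28
ee_pos: [484.5, 106.0, 116.6]
ee_rot: [[0.003, -0.995, -0.096], [0.022, -0.096, 0.995], [-1.0, -0.005, 0.021]]
wrist_force: [-0.2, 21.9, 2.3]
opening: 12.8
```

```bash
python3 - <<'E'
from h import *
o=ctrl.get_obs();q=wt(o['ee_pos']);print(q,o['wrist_force'],o['opening'])
p=P('wrist');im=ctrl.capture('wrist');cv2.imwrite('pics/w10.png',im)
cv2.imwrite('pics/w10c.png',cv2.resize(im[100:300,0:300],(780,520),interpolation=cv2.INTER_CUBIC))
print(proj('wrist',[tw(-50,-160,48),tw(-50,-16,48),tw(-58,-160,50)],p))
E
```

```text
[-95.50491955   8.275061   116.59834492] [-0.18343449 21.86897767  2.33370773] 12.817086597920202
[[ 65.00425947 251.47852695]
 [228.22582104 248.99905735]
 [ 61.40142263 244.55610738]]
```

View pics/w10c.png

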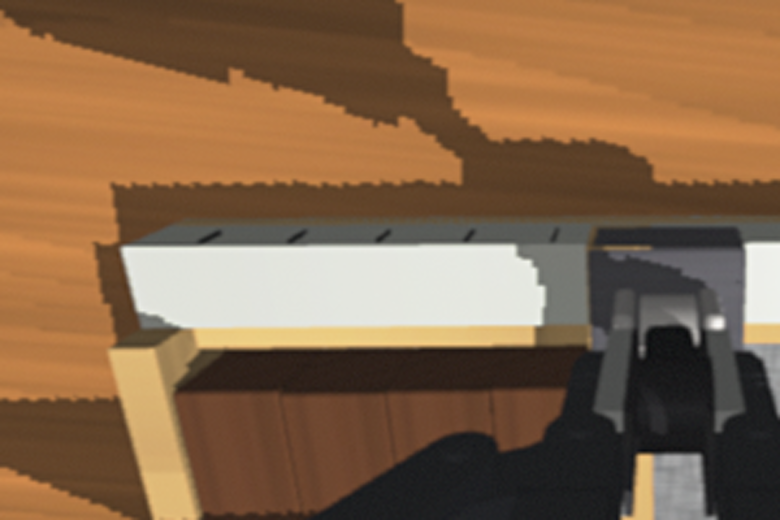

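The row is packed: the staves touch at (283,390), (390,390) and (490,390) with no gap, and the push stalls at about 22 N where 4 x 36 mm predicts. Now swing the lever down.

```bash
python3 - <<'E'
from h import *
o=ctrl.get_obs();q=wt(o['ee_pos']);E=o['ee_rot']
g=np.r_[q[0],q[2]+19];r=np.hypot(g[0]+83,g[1]-74);print(r,np.arctan2(-83-g[0],g[1]-74))
for a in(.35,.5,.65,.8,.95,1.1,1.25,1.4,1.5,1.6,1.65):
    print(a,to(tw(-83-r*np.sin(a),q[1],74+r*np.cos(a)-19))[:3].round(2))
E
```

```text
62.82937188571725 0.20062069905558594
0.35 [ 0.04  0.15 -0.  ]
0.5 [ 0.11  0.29 -0.  ]
0.65 [ 0.19  0.43 -0.01]
0.8 [ 0.29  0.54 -0.01]
0.95 [ 0.41  0.64 -0.01]
1.1 [ 0.55  0.73 -0.02]
1.25 [ 0.69  0.79 -0.02]
1.4 [ 0.84  0.83 -0.02]
1.5 [ 0.95  0.84 -0.02]
1.6 [ 1.05  0.84 -0.03]
1.65 [ 1.1   0.84 -0.03]
```

Request:
arm_command([
  [0.04,0.15,-0.04,0,0,0,5],
  [0.11,0.29,-0.04,0,0,0,5],
  [0.19,0.43,-0.05,0,0,0,5],
  [0.29,0.54,-0.05,0,0,0,5],
  [0.41,0.64,-0.05,0,0,0,5],
  [0.55,0.73,-0.06,0,0,0,5],
  [0.69,0.79,-0.06,0,0,0,5],
  [0.84,0.83,-0.06,0,0,0,5],
])

```text
time: 36.33
ee_pos: [436.9, 102.0, 68.3]
ee_rot: [[0.007, -0.995, -0.096], [0.029, -0.096, 0.995], [-1.0, -0.01, 0.028]]
wrist_force: [-4.9, 17.7, 12.1]
opening: 12.9
```

```bash
python3 - <<'E'
from h import *
o=ctrl.get_obs();q=wt(o['ee_pos']);print(q,o['wrist_force'],o['opening'])
g=np.r_[q[0],q[2]+19];r=np.hypot(g[0]+83,g[1]-74);print(r,np.arctan2(-83-g[0],g[1]-74))
r=62
for a in(1.4,1.5,1.6,1.65):
    print(a,to(tw(-83-r*np.sin(a),q[1],74+r*np.cos(a)-19))[:3].round(2))
E
```

```text
[-143.26342528    9.15641724   68.30096288] [-4.86883569 17.67313898 12.13775968] 12.939507541304653
61.71382373955192 1.3535653831816512
1.4 [ 0.05  0.01 -0.  ]
1.5 [ 0.15  0.03 -0.  ]
1.6 [ 0.25  0.03 -0.01]
1.65 [ 0.3   0.03 -0.01]
```

Request:
arm_command([
  [0.08,0.02,-0.01,0,0,0,5],
  [0.15,0.03,-0.01,0,0,0,5],
  [0.25,0.03,-0.01,0,0,0,5],
  [0.33,0.03,-0.01,0,0,0,5],
  [0.33,0.03,-0.01,0,0,0,5],
])

```text
time: 36.95
ee_pos: [436.1, 102.4, 49.4]
ee_rot: [[0.009, -0.995, -0.097], [0.03, -0.096, 0.995], [-1.0, -0.012, 0.029]]
wrist_force: [-2.8, 7.8, 7.6]
opening: 13.5
```

```bash
python3 - <<'E'
from h import *
o=ctrl.get_obs();q=wt(o['ee_pos']);print(q,o['wrist_force'],o['opening'])
g=np.r_[q[0],q[2]+19];r=np.hypot(g[0]+83,g[1]-74);print(r,np.arctan2(-83-g[0],g[1]-74))
E
```

```text
[-144.07475248    9.61035471   49.43517034] [-2.8142596   7.8012108   7.61698329] 13.48651035714051
61.32774836368129 1.66166048976492
```

Request:
arm_command([
  [0.06,0,0,0,0,0,5],
  [0.12,0,0,0,0,0,5],
  [0.12,0,0,0,0,0,5],
])

```text
time: 37.33
ee_pos: [436.9, 102.7, 47.3]
ee_rot: [[0.006, -0.995, -0.098], [0.029, -0.098, 0.995], [-1.0, -0.009, 0.029]]
wrist_force: [-20.2, 2.1, 37.4]
opening: 13.0
```

```bash
python3 - <<'E'
from h import *
o=ctrl.get_obs();q=wt(o['ee_pos']);print(q,o['wrist_force'],o['opening'])
im=ctrl.capture('side');cv2.imwrite('pics/s11.png',cv2.resize(im[110:230,190:310],(600,600),interpolation=cv2.INTER_CUBIC))
E
```

```text
[-143.19522156    9.80379637   47.28109262] [-20.21399478   2.09698683  37.35176952] 12.979903386806766
```

View pics/s11.png

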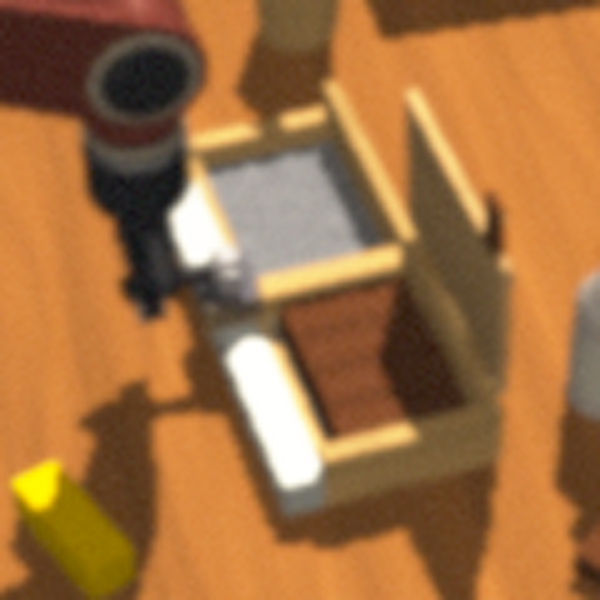

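At 37 N the lever is on its end stop. The side view shows the row packed under the open cover and the cover standing upright. Release and rise.

Request:
arm_command([
  [-0.08,0,0,0,0,0,5],
  [-0.08,0,0,0,0,0,50],
  [-0.08,0,0,0,0,0,50],
  [-0.08,0,0,0,0,0,50],
  [-0.08,0,0,0,0,0,50],
  [-0.8,0,0,0,0,-0.2,50],
  [-1.7,0,0,0,0,-0.2,80],
  [-2.6,0,0,0,0,-0.2,80],
])

```text
time: 38.38
ee_pos: [435.5, 97.9, 204.4]
ee_rot: [[0.034, -0.995, -0.098], [0.032, -0.097, 0.995], [-0.999, -0.037, 0.028]]
wrist_force: [0.2, -0.3, 0.3]
opening: 80.0
```

```bash
python3 - <<'E'
from h import *
p=P('wrist');o=ctrl.get_obs();print(wt(o['ee_pos']));im=ctrl.capture('wrist');cv2.imwrite('pics/w12.png',im)
print('lever: axis,end@1.57,end@1.4',proj('wrist',[tw(-83,9.5,74),tw(-164,9.5,74),tw(-163,9.5,88)],p).round().tolist())
print(to(tw(68,-146,300),down(95.8)))
E
```

```text
[-145.13822664    5.20239114  204.41762052]
lever: axis,end@1.57,end@1.4 [[257.0, 229.0], [257.0, 160.0], [258.0, 164.0]]
[-1.331 -3.561 -2.466 -0.024  0.197  0.362]
```

View pics/w12.png

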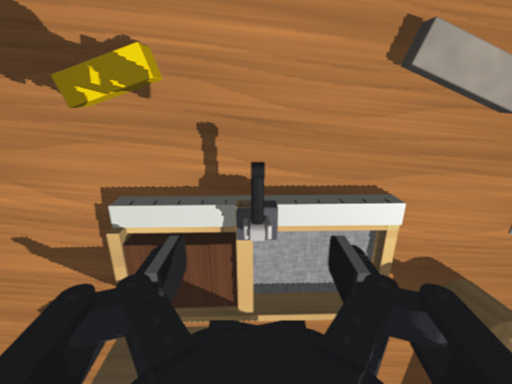

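The lever points toward the robot, from (257,225) to its end at (257,162), consistent with level. A quick press from above with shut fingers will confirm it.

```bash
python3 - <<'E'
from h import *
print(to(tw(-145,9.5,95),down(95.8)))
E
```

```text
[ 1.972  0.167  0.022 -0.024  0.197  0.362]
```

Request:
arm_command([
  [0,0.17,0.02,0,0.2,0.36,0],
  [0.5,0.17,0.02,0,0.2,0.36,0],
  [1.0,0.17,0.02,0,0.2,0.36,0],
  [1.5,0.17,0.02,0,0.2,0.36,0],
  [1.97,0.17,0.02,0,0.2,0.36,0],
  [1.97,0.17,0.02,0,0.2,0.36,0],
  [1.97,0.17,0.02,0,0.2,0.36,0],
])

```text
time: 39.3
ee_pos: [435.6, 102.1, 96.1]
ee_rot: [[0.001, -0.995, -0.098], [-0.0, -0.098, 0.995], [-1.0, -0.001, -0.001]]
wrist_force: [0.7, -1.0, 0.7]
opening: 0.1
```

Request:
arm_command([
  [0.07,0,0,0,0,0,0],
  [0.14,0,0,0,0,0,0],
  [0.2,0,0,0,0,0,0],
  [0.2,0,0,0,0,0,0],
])

```text
time: 39.8
ee_pos: [435.6, 102.1, 83.9]
ee_rot: [[0.001, -0.995, -0.098], [-0.0, -0.098, 0.995], [-1.0, -0.001, -0.001]]
wrist_force: [0.1, 0.2, 0.2]
opening: 0.0
```

Request:
arm_command([
  [0.05,0,0,0,0,0,0],
  [0.08,0,0,0,0,0,0],
  [0.08,0,0,0,0,0,0],
])

```text
time: 40.17
ee_pos: [437.3, 102.2, 81.5]
ee_rot: [[0.005, -0.995, -0.098], [-0.0, -0.098, 0.995], [-1.0, -0.005, -0.001]]
wrist_force: [-2.0, 0.4, 8.7]
opening: 0.1
```

Request:
arm_command([
  [0.05,0,0,0,0,0,0],
  [0.05,0,0,0,0,0,0],
])

```text
time: 40.42
ee_pos: [439.3, 102.3, 80.6]
ee_rot: [[0.009, -0.995, -0.098], [0.0, -0.098, 0.995], [-1.0, -0.009, -0.001]]
wrist_force: [0.8, 0.1, 6.4]
opening: 0.1
```

Contact at z≈82 is the top of a level lever, so the clamp is down. Now to the tab.

Request:
arm_command([
  [-0.9,0,0,0,0,0,60],
  [-1.8,0,0,0,0,0,60],
  [-2.7,-0.3,-0.3,0,0,0,60],
  [-3.6,-0.9,-0.8,0,0,0,60],
  [-3.65,-1.6,-1.4,0,0,0,60],
  [-3.65,-2.3,-2.0,0,0,0,60],
  [-3.65,-2.9,-2.5,0,0,0,60],
  [-3.65,-3.2,-2.6,0,0,0,60],
])

```text
time: 41.42
ee_pos: [645.0, -36.1, 300.1]
ee_rot: [[0.007, -0.995, -0.096], [0.0, -0.096, 0.995], [-1.0, -0.007, -0.001]]
wrist_force: [0.1, -0.3, -0.4]
opening: 60.1
```

```bash
python3 - <<'E'
from h import *
o=ctrl.get_obs();print(wt(o['ee_pos']),o['ee_pos'],o['ee_rot'][:,0])
p=P('wrist');im=ctrl.capture('wrist');cv2.imwrite('pics/w13.png',im)
print('tab end exp',proj('wrist',[tw(66,-134,236),tw(66,-156,236)],p).round().tolist())
print(to(tw(69,-146,290),down(95.8)),to(tw(69,-146,203),down(95.8)))
E
```

```text
[  49.79966628 -149.28567382  300.05759596] [645.03098471 -36.08886711 300.05759596] [ 7.31959963e-03  1.87260852e-04 -9.99973194e-01]
tab end exp [[275.0, 220.0], [249.0, 221.0]]
[ 0.166 -0.301  0.055 -0.037 -0.005  0.06 ] [ 1.616 -0.289  0.056 -0.037 -0.005  0.06 ]
```

View pics/w13.png

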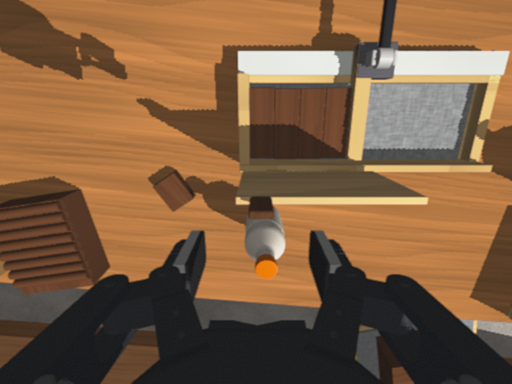

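The four-stave row is tight under the stop. The tab shows at about (261,207), near the predicted (262,220), and the glue bottle behind it is lower (160 mm), so the fingers at 203 mm clear it.

Request:
arm_command([
  [0,-0.29,0.05,0,0,0.06,60],
  [0,-0.29,0.05,0,0,0.06,60],
  [0.5,-0.29,0.05,0,0,0.06,60],
  [1.0,-0.29,0.05,0,0,0.06,60],
  [1.4,-0.29,0.05,0,0,0.06,60],
  [1.6,-0.29,0.05,0,0,0.06,60],
  [1.6,-0.29,0.05,0,0,0.06,60],
])

```text
time: 42.35
ee_pos: [663.0, -31.1, 203.2]
ee_rot: [[-0.002, -0.995, -0.096], [-0.0, -0.096, 0.995], [-1.0, 0.002, -0.0]]
wrist_force: [-0.0, -0.3, 0.4]
opening: 59.9
```

Request:
arm_command([
  [0,0,0,0,0,0,10],
  [0,0,0,0,0,0,10],
  [0,0,0,0,0,0,10],
  [0,0,0,0,0,0,10],
  [0,0,0,0,0,0,10],
], grip_force=40)

```text
time: 42.98
ee_pos: [663.6, -31.0, 204.8]
ee_rot: [[0.0, -0.995, -0.096], [-0.001, -0.096, 0.995], [-1.0, -0.0, -0.001]]
wrist_force: [-1.3, 1.3, 5.5]
opening: 21.3
```

```bash
python3 - <<'E'
from h import *
o=ctrl.get_obs();q=wt(o['ee_pos']);print(q,o['opening'],o['wrist_force'])
r=156
for th in np.arange(1.5,.65,-.1):
    print(round(th,2),to(tw(68-r*np.cos(th),q[1],66+r*np.sin(th)-19))[:3].round(2))
E
```

```text
[  68.78406902 -146.10047752  204.79089056] 21.251950683658812 [-1.28454332  1.32360908  5.49696402]
1.5 [ 0.04  0.2  -0.  ]
1.4 [ 0.07  0.46 -0.  ]
1.3 [ 0.12  0.71 -0.  ]
1.2 [ 0.21  0.96 -0.  ]
1.1 [ 0.31  1.19 -0.01]
1.0 [ 0.44  1.42 -0.01]
0.9 [ 0.59  1.63 -0.01]
0.8 [ 0.76  1.82 -0.01]
0.7 [ 0.95  2.   -0.01]
```

Request:
arm_command([
  [0.04,0.2,0,0,0,0,10],
  [0.07,0.46,0,0,0,0,10],
  [0.12,0.71,0,0,0,0,10],
  [0.21,0.96,0,0,0,0,10],
  [0.31,1.19,0,0,0,0,10],
  [0.44,1.42,0,0,0,0,10],
  [0.59,1.63,0,0,0,0,10],
  [0.76,1.82,0,0,0,0,10],
])

```text
time: 43.98
ee_pos: [555.3, -41.4, 160.8]
ee_rot: [[0.004, -0.995, -0.096], [-0.0, -0.096, 0.995], [-1.0, -0.004, -0.001]]
wrist_force: [1.3, 2.0, 5.9]
opening: 21.1
```

```bash
python3 - <<'E'
from h import *
o=ctrl.get_obs();q=wt(o['ee_pos']);print(q,o['opening'],o['wrist_force'],np.hypot(68-q[0],q[2]+19-66),np.arctan2(q[2]-47,68-q[0]))
r=156
for th in (.8,.7,.6,.5,.4,.3,.2,.1,0,-.05):
    print(round(th,2),to(tw(68-r*np.cos(th),q[1],66+r*np.sin(th)-19))[:3].round(2))
E
```

```text
[ -40.05515319 -145.50810036  160.78612505] 21.10383109864305 [1.27078533 1.97710831 5.94407211] 156.9178077377829 0.8112260774074521
0.8 [ 0.03  0.01 -0.  ]
0.7 [ 0.22  0.19 -0.  ]
0.6 [ 0.43  0.35 -0.  ]
0.5 [ 0.65  0.48 -0.  ]
0.4 [ 0.88  0.6  -0.  ]
0.3 [ 1.13  0.69 -0.  ]
0.2 [ 1.38  0.75 -0.  ]
0.1 [ 1.63  0.79 -0.  ]
0 [ 1.89  0.81 -0.  ]
-0.05 [ 2.02  0.8  -0.  ]
```

Request:
arm_command([
  [0.22,0.19,0,0,0,0,10],
  [0.43,0.35,0,0,0,0,10],
  [0.65,0.48,0,0,0,0,10],
  [0.88,0.6,0,0,0,0,10],
  [1.13,0.69,0,0,0,0,10],
  [1.38,0.75,0,0,0,0,10],
  [1.63,0.79,0,0,0,0,10],
  [1.8,0.81,0,0,0,0,10],
])

```text
time: 44.98
ee_pos: [507.1, -46.1, 51.4]
ee_rot: [[0.004, -0.995, -0.096], [-0.0, -0.096, 0.995], [-1.0, -0.004, -0.0]]
wrist_force: [0.0, 2.2, 3.5]
opening: 21.1
```

Request:
arm_command([
  [0.05,0,0,0,0,0,10],
  [0.1,0,0,0,0,0,10],
  [0.15,0,0,0,0,0,10],
  [0.15,0,0,0,0,0,10],
])

```text
time: 45.48
ee_pos: [507.3, -46.1, 47.3]
ee_rot: [[-0.0, -0.995, -0.097], [0.0, -0.097, 0.995], [-1.0, 0.0, 0.0]]
wrist_force: [-20.1, 3.0, 36.9]
opening: 21.1
```

```bash
python3 - <<'E'
from h import *
o=ctrl.get_obs();q=wt(o['ee_pos']);print(q,o['opening'],o['wrist_force'],np.arctan2(q[2]-47,68-q[0]))
E
```

```text
[ -88.26254396 -145.3683283    47.34936658] 21.107257261276565 [-20.09815778   2.97409475  36.87561632] 0.0022357628720496604
```

Request:
arm_command([
  [0.02,0,0,0,0,0,10],
  [0.02,0,0,0,0,0,60],
  [0.02,0,0,0,0,0,60],
  [0.02,0,0,0,0,0,60],
  [0.02,0,0,0,0,0,60],
  [-0.8,0.2,0,0,0,0,60],
  [-1.7,0.4,0,0,0,0,60],
  [-2.6,0.6,0,0,0,0,60],
])

```text
time: 46.48
ee_pos: [470.8, -49.6, 204.6]
ee_rot: [[-0.001, -0.995, -0.097], [0.0, -0.097, 0.995], [-1.0, 0.001, 0.0]]
wrist_force: [0.4, -0.3, 0.7]
opening: 60.0
```

Request:
arm_command([
  [-0.9,0,0.8,0,0,0,60],
  [-1.0,0,1.6,0,0,0,60],
  [-1.0,0,2.2,0,0,0,60],
  [-1.0,0,2.2,0,0,0,60],
  [-1.0,0,2.2,0,0,0,60],
])

```text
time: 47.1
ee_pos: [458.0, 81.3, 264.2]
ee_rot: [[-0.002, -0.995, -0.097], [-0.0, -0.097, 0.995], [-1.0, 0.002, -0.0]]
wrist_force: [0.9, -0.8, -0.2]
opening: 59.6
```

```bash
python3 - <<'E'
from h import *
p=P('wrist');o=ctrl.get_obs();print(wt(o['ee_pos']));a=ctrl.capture('wrist');t=ctrl.capture('top')
cv2.imwrite('pics/f.png',cv2.vconcat([cv2.resize(a[0:300],(800,469)) ]) if 0 else cv2.hconcat([cv2.resize(a,(500,375)),cv2.resize(t[100:290,100:400],(300,190*1))[:, :] if 0 else cv2.resize(t[100:290,120:272],(300,375))]))
for th in(0,.05,.1):print(th,proj('wrist',[tw(68-170*np.cos(th),y,66+170*np.sin(th)+4) for y in(-156,-134)]+[tw(68-130*np.cos(th),20,70+130*np.sin(th))],p).round(1).tolist())
s=500/512
print('lever',proj('wrist',[tw(-83,9,74),tw(-164,9,74)],p).round(1).tolist())
E
```

```text
[-124.43065341  -13.59487919  264.21323322]
0 [[149.2, 185.5], [165.8, 185.4], [281.6, 213.1]]
0.05 [[146.6, 187.5], [163.6, 187.5], [282.0, 215.1]]
0.1 [[144.0, 190.0], [161.5, 189.9], [282.4, 217.3]]
lever [[273.9, 199.6], [274.9, 137.8]]
```

View pics/f.png

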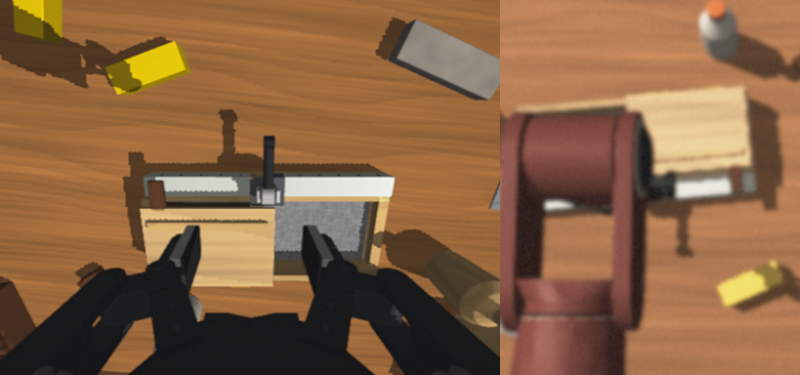

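The tab end at (151–168,184) matches the prediction for a flat cover (149–166,185). The lever end at (274,139) matches level, and the robot is clear, so I hand in.

```bash
python3 -c "
from plant import ctrl
print(ctrl.close_job(),ctrl.get_obs()['time'])"
```

```text
the job is handed in; nothing more can be done
the job is handed in; nothing more can be done
```

The job is done in the order asked and was handed in at about 47 s of the 210 s allowed. `close_job` reports no verdict, so success rests on the checks below.

- **Cover up:** I folded it to about 91° by its tab, and it stayed standing while I worked.
- **Staves:** All four were on the bench, and all four now lie flat and crosswise in the bed. I left the offcut and the coloured look-alikes alone.
- **Stop:** I dragged it by the lever until it stalled at about 22 N. That is within 1 mm of where four 36 mm staves put it, and the pictures show no gaps in the row.
- **Lever:** I swung it down to its end stop (about 37 N). Its angle was ambiguous by picture, so I pressed it from above, and contact at z≈82 mm fits a level lever.
- **Cover down:** I folded it to its hard stop at about 0 rad. The final picture agrees to within about 2 px with the tab predicted flat and the lever level, and the robot is clear.

No check failed. I noticed neither a knocked stave nor a slackened grip. I did not re-measure the other things on the bench at the end.

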